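# Load the bench caddy and lift it level

### The job

Load the wooden carrying caddy for the next job: stand the salt jar (milky clear, blue lid) from the bare right-hand part of the desk and the pot of punches with the orange band upright in its two square bays, one in each (either way round), and let go of them. Then take the caddy by its dark grip bar, lift it without tipping it to about 12 cm above the desk and finish while holding it there, level and still; leave the small plain red pot standing where it is.

Things in the scene. Friction and masses are not known exactly. Their poses are not given: they have to be found in the camera images.
- caddy: Loose light-wood caddy, 70 x 220 x 98 mm, about 0.3 kg. Origin: centre of its underside; x across, y along its length, z up. Walls 6 mm thick and 16 mm high; two open square bays, 58 x 58 mm inside, floor 6 mm above the underside, centred 75 mm from the middle along +y and -y. Between the bays is a solid 16 mm high block carrying two thin steel posts and the grip bar. Its y axis lies within about 12 degrees of the world y axis.
- caddy_grip (a point): Centre of the caddy's dark wooden grip bar, 88 mm above the underside, over the caddy's middle; the bar is 16 mm wide (caddy x), 64 mm long (caddy y) and 20 mm high (78 to 98 mm above the underside). Same axes as the caddy.
- bay_left (a point): Centre of the floor of the bay at the caddy's +y end (robot's left). Same axes as the caddy.
- bay_right (a point): Centre of the floor of the bay at the caddy's -y end. Same axes as the caddy.
- salt_jar_mid (a point): Centre of the salt jar: square jar, milky clear body and blue lid, 46 x 45 mm and 64 mm high, so 32 mm above its underside; axes x and y square to its sides, z up. About 0.2 kg. It stands loose on the desk; grasp across two opposite sides.
- punch_pot_mid (a point): Centre of the punch pot: round red pot with an orange band, full of fine steel punches, 52 mm across and 70 mm high in all, so 35 mm above its underside; the pot itself is only 46 mm high (rim), the punches stand above it, so grasp between 20 and 44 mm up. About 0.2 kg. It stands loose on the desk; grasp round the body.
- small_pot_mid (a point): Centre of the small plain red pot of punches (no orange band), 46 mm across, 59 mm high, 29 mm above its underside. A loose bystander: leave it.
There are look-alikes about, which are no part of the job. Of the things that look like the part that bears salt_jar_mid, the largest one is meant.

How it is judged:
By the outcome, as a careful person would: the job done as asked, in the order asked, and still so for the second after the job is handed in, while the arm keeps its last pose, push and grip.
It also fails if it takes over 67 s, if anything falls off the work surface, if the arm or the gripper's body presses on something with over 40 N, if the wrist force passes 120 N, or if a joint passes its speed limit or range.

### The arm

A 6-joint arm with a two-finger parallel gripper is mounted at the origin on a cart in front of the work surface, level with it; the furniture and walls round the work are solid. World frame = base frame: x ahead of the robot, y to its left, z up, the work surface at z = 0. Lengths are in mm, angles in rad, forces in N, time in s.
With the tool pointing down it reaches from about 275 to 1000 mm from the base axis. Payload 8.4 kg.
Tool frame: the origin (TCP) lies midway between the tips of the shut fingers; the grasp point (between the pads) lies 19 mm behind it (r.grip_point_offset is the distance from the TCP to the grasp point, in mm); z points along the fingers, x is the direction in which the jaws open and shut, and the axes are right-handed (so a half turn about z gives the same grasp; the last joint's range is limited). The gripper opens to 85 mm and grips with 20 to 120 N. Pads are 22 mm wide; open, the fingers measure 114 mm over their backs; the gripper's body (76 mm by 85 mm) begins 54 mm behind the grasp point. The pads swing forward as they close: fully open they stand 13 mm farther back than shut.
Start: joints at [1.212, 0.353, 1.633, -0, 1.155, -0.002], TCP at [218.297, 585.64, 231.281] pointing down, gripper open.
Joint ranges: [-2.63, 2.63], [-0.92, 2.1], [0.06, 2.66], [-1.3, 4.44], [0, 2.69], [-3.02, 3.02]. Speed limits (rad/s): [2.22, 2.22, 2.79, 3.14, 3.14, 3.14].

### API

Orientations are given as [roll, pitch, yaw] about the fixed x, y, z axes, in that order (R = Rz(yaw) Ry(pitch) Rx(roll)).
In Python, from rig import monitor, vision, sign_off, r gives the robot as it stands.
- The arm moves only by the shell command python3 -m inch 'ROWS' [FORCE]. ROWS is JSON, a list of rows, each an object with "dp": the shift along the tool's x, y, z in mm, a list of three; "angular": the turn, a rotation vector about the tool's x, y, z in rad, a list of three; "fingers": the closure in counts, from 0 (fully open) to 255 (shut). A call has 1 to 12 rows; each row is the pose to reach, as a shift and turn from the pose commanded when the call began, along the tool's axes at that moment; what a row does not reach only later rows make up. A row lasts 1/12 s, in which the tool goes at most 41.7 mm and 7.16 degrees, less where a joint would pass 70% of its speed; a pose out of reach is approached as far as the arm can. A call with a gripper value outside its range is refused whole. The fingers move at their own pace and stop on an object; FORCE is the grip in N (left out, the last holds). Time passes only in rows, so rows that repeat a pose let the fingers close. It gives the time, the measured TCP pose, the force and the opening at its end, in the units of the state.
- monitor.sense(): the state, without advancing time (a new reading comes with each control period).
- vision.grab_frame(name): name is "side" or "top" or "wrist"; returns (picture, depth): 480x640x3 uint8, blue, green, red; 480x640 float32, mm along the optical axis (not along the pixel's ray), 0 where there is no reading.
- vision.camera_params(name): a dict with "fx", "fy", "cx", "cy" (pixels), "R" (3x3) and "t" (3): a world point X has camera coordinates R X + t. Camera axes: x right, y down, z forward; pixel columns grow to the right and rows downward; lengths in mm; the calibration is good to about 2 mm. A picture is of the moment at which its call begins: read the wrist's pose just before it. camera_params takes no time and is no camera call; for the wrist camera it gives the pose at the moment of the call.
- sign_off(): hands the job in, once; it reports no verdict.
The state is a dict: "clock": time; "qpos": joint angles; "qvel": joint speeds; "joint_efforts": joint torques, N m; "eef_pos": TCP position; "tcp_rot": TCP orientation; "contact_force": force on the tool from outside, world axes, zero at the start; "wrist_torque": the same for the moment, N m; "opening": opening from 0.0 (shut) to 1.0 (fully open).
Only numpy, scipy, OpenCV 4.12 (cv2) and the standard library are available. Lean on these libraries where they do the work, as an engineer would, in place of code of your own. Each camera call takes 0.05 s, during which the arm holds its last target.

## Working session

There is one attempt and no reset: what is moved stays moved. The work goes in short steps, Python scripts to look and compute and a shell command to move; the robot and the scene stay as the last step left them, time stands still between calls to the robot, and variables do not carry over. Pictures are saved under pics/ and viewed, and the job is handed in when it is done.

```bash
ls; mkdir -p pics
cat > h.py <<'E'
import numpy as np, cv2
from rig import monitor, vision, r
def P(n): 
    p=vision.camera_params(n); return p
def ray(p,u,v,z):
    R=np.array(p['R']);t=np.array(p['t']);o=-R.T@t
    d=R.T@np.array([(u-p['cx'])/p['fx'],(v-p['cy'])/p['fy'],1.])
    return o+d*(z-o[2])/d[2]
def cloud(p,depth):
    R=np.array(p['R']);t=np.array(p['t'])
    v,u=np.indices(depth.shape)
    c=np.stack([(u-p['cx'])/p['fx']*depth,(v-p['cy'])/p['fy']*depth,depth],-1)
    w=(c-t)@R
    w[depth<=0]=np.nan
    return w
E
python3 - <<'E'
from h import *
for n in ['top','side','wrist']:
    p=P(n); im,d=vision.grab_frame(n); cv2.imwrite(f'pics/{n}0.png',im); np.savez(f'{n}0.npz',im=im,d=d,**p)
    print(n,np.round(-np.array(p['R']).T@np.array(p['t'])),p['fx'])
s=monitor.sense();print(s)
E
```

```text
pics
top [ 553. -188.  952.] 574.972024957233
side [378. 548. 509.] 530.7654263227739
wrist [152. 611. 373.] 394.11198953772055
{'clock': 0.15, 'qpos': array([ 1.21159727e+00,  3.53561055e-01,  1.63391873e+00,  3.76917839e-05,
        1.15520224e+00, -2.38583640e-03]), 'qvel': array([-0.00107485, -0.00154898, -0.00283372, -0.00141334,  0.00061706,
       -0.00042271]), 'joint_efforts': array([-1.20097993e-03, -6.05633855e+01, -3.42334700e+01, -1.76233866e-04,
        6.19894869e-03,  2.56033061e-06]), 'eef_pos': array([218.16629139, 585.32032744, 230.70824447]), 'tcp_rot': array([-3.14155559e+00,  1.08928937e-03,  1.21396789e+00]), 'contact_force': array([-0.02177067, -0.63036317, -0.20290741]), 'wrist_torque': array([ 0.01603377, -0.05575417, -0.01758569]), 'opening': 0.9999811976823629}
```

View pics/top0.png

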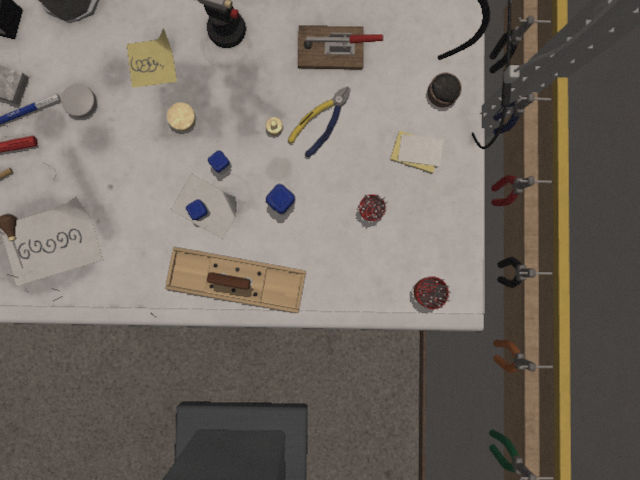

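View pics/side0.png

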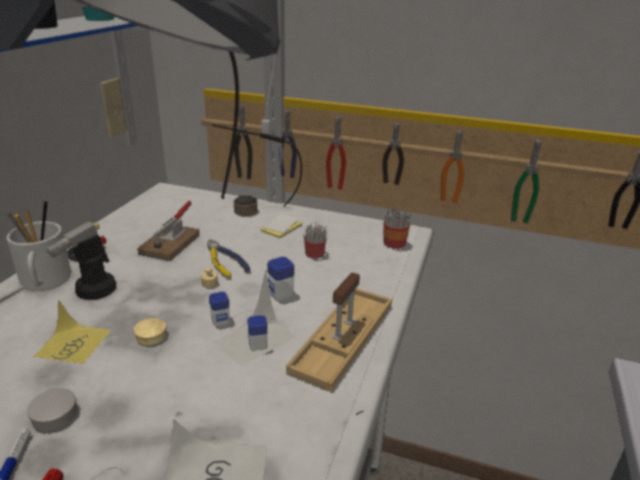

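View pics/wrist0.png

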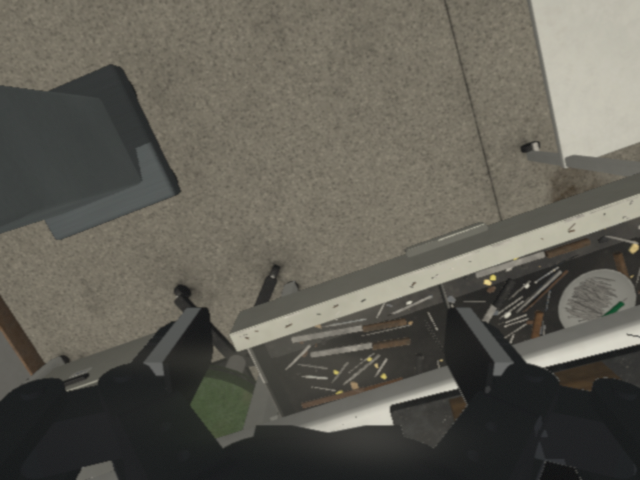

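The top view shows three blue-lidded jars at (280,199), (218,161) and (197,210). The one at (280,199) is the largest. There are two red pots at (431,292) and (371,208). The side view shows the orange band on the pot at side (396,230), which is (431,292) in the top view. Next I'll take enlarged crops and measure.

```bash
cat > m.py <<'E'
from h import *
z=np.load('top0.npz');im=z['im'];p={k:z[k] for k in ['fx','fy','cx','cy','R','t']}
W=cloud(p,z['d']);hsv=cv2.cvtColor(im,cv2.COLOR_BGR2HSV)
print('desk z',np.nanmedian(W[230:245,330:360,2]), 'edges',ray(p,300,318,0),ray(p,484,250,0))
m=cv2.inRange(hsv,(105,120,40),(130,255,255))
cs,_=cv2.findContours(m,0,2)
for c in cs:
    if cv2.contourArea(c)<80: continue
    x=np.zeros_like(m);cv2.drawContours(x,[c],-1,255,-1)
    pz=np.nanpercentile(W[x>0][:,2],70)
    pts=np.array([ray(p,*q[0],pz)[:2] for q in c],np.float32)
    print('blue',cv2.boundingRect(c),'z',pz,'rect',cv2.minAreaRect(pts))
# height-based masks
H=(W[...,2]>4).astype(np.uint8)*255
for nm,(u0,u1,v0,v1),zz in [('pot',(405,460,268,318),46),('small',(350,395,185,230),40)]:
    s=W[v0:v1,u0:u1]; hh=s[...,2]
    print(nm,'max z',np.nanpercentile(hh,99))
    pts=s[hh>30][:,:2].astype(np.float32); print(len(pts),cv2.minEnclosingCircle(pts),pts.mean(0), np.nanmin(pts,0),np.nanmax(pts,0))
# caddy
s=W[240:318,160:312].reshape(-1,3)
a=s[(s[:,2]>3)&(s[:,2]<25)][:,:2].astype(np.float32); print('caddy',cv2.minAreaRect(a),len(a))
a=s[(s[:,2]>10)&(s[:,2]<25)]; print(np.nanmedian(a[:,2]))
a=s[(s[:,2]>85)]; print('bar',np.nanmedian(a[:,2]),cv2.minAreaRect(a[:,:2].astype(np.float32)),len(a))
c=im[130:330,150:460]; cv2.imwrite('pics/crop_top.png',cv2.resize(c,None,fx=2.5,fy=2.5,interpolation=2))
z=np.load('side0.npz');c=z['im'][200:400,190:440]; cv2.imwrite('pics/crop_side.png',cv2.resize(c,None,fx=3,fy=3,interpolation=2))
E
python3 m.py
```

```text
desk z 0.33228693043751745 edges [ 467.46174953 -168.45845794    0.        ] [ 584.88910591 -471.62914755    0.        ]
blue (186, 200, 21, 20) z 47.71203643308551 rect ((638.5120849609375, -2.6313724517822266), (26.80047607421875, 26.655128479003906), 31.110685348510742)
blue (266, 185, 28, 28) z 64.14145205653774 rect ((656.5342407226562, -134.94418334960938), (36.01720428466797, 36.235721588134766), 50.3691291809082)
blue (208, 151, 21, 21) z 48.11529001659389 rect ((716.2506103515625, -35.20951843261719), (27.75747299194336, 25.202529907226562), 39.765785217285156)
blue (0, 104, 36, 20) z 12.090779275465637 rect ((795.90869140625, 305.2253112792969), (11.137100219726562, 62.69999694824219), 24.04413414001465)
pot max z 65.69744852171127
556 ((515.6102905273438, -376.9813232421875), 25.915624618530273) [ 515.0713  -378.46112] [ 490.4788  -401.57266] [ 540.9531  -351.30353]
small max z 56.57841200405186
294 ((650.0244750976562, -281.7742004394531), 22.898576736450195) [ 650.5226 -282.954 ] [ 627.3647  -303.64807] [ 670.69794 -260.27225]
caddy ((530.607421875, -61.778236389160156), (126.29736328125, 247.1849822998047), 1.0634211301803589) 5709
16.35743507811335
bar 98.16115279192346 ((529.7109985351562, -62.86481857299805), (64.38172149658203, 15.947183609008789), 80.70222473144531) 474
```

```bash
sleep 3; ls pics
```

```text
crop_side.png
crop_top.png
side0.png
top0.png
wrist0.png
```

View pics/crop_top.png

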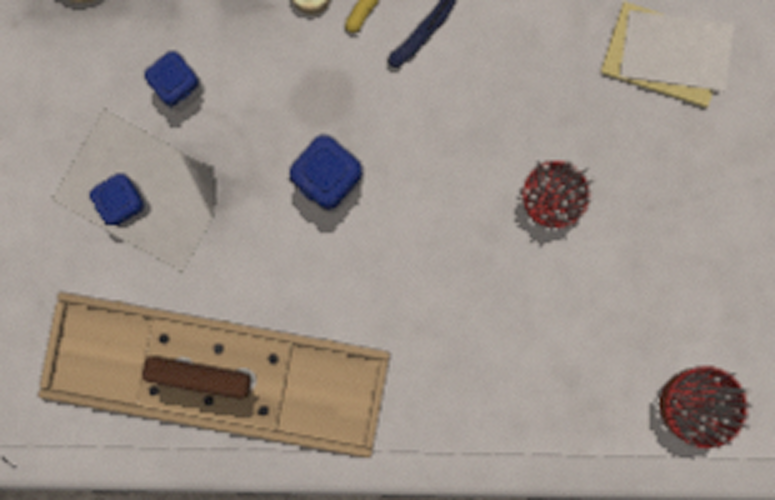

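View pics/crop_side.png

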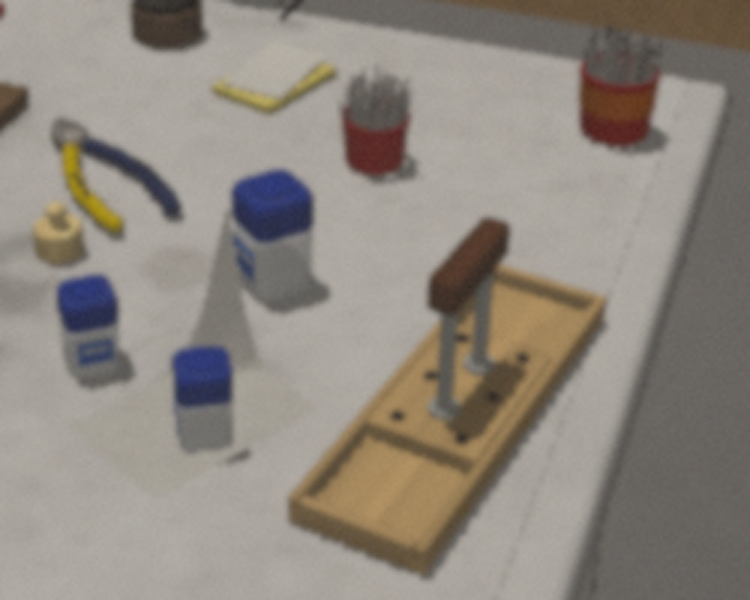

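```bash
cat > m2.py <<'E'
from h import *
for n in ['top','side']:
    z=np.load(n+'0.npz');p={k:z[k] for k in ['fx','fy','cx','cy','R','t']};W=cloud(p,z['d'])
    m=(W[...,2]>110)&(W[...,0]>100)&(W[...,0]<1000)&(W[...,1]>-460)
    k,l,st,c=cv2.connectedComponentsWithStats(m.astype(np.uint8))
    for i in range(1,k):
        if st[i,4]>30:
            a=W[l==i]; print(n,st[i],np.round(np.nanpercentile(a,2,axis=0)),np.round(np.nanpercentile(a,98,axis=0)))
z=np.load('top0.npz');p={k:z[k] for k in ['fx','fy','cx','cy','R','t']};W=cloud(p,z['d'])
# jar
s=W[175:225,255:305].reshape(-1,3)
for lo in (15,30,58):
    a=s[s[:,2]>lo][:,:2].astype(np.float32);print('jar',lo,len(a),cv2.minAreaRect(a),np.mean(a,0))
a=s[s[:,2]>60]
z2=np.load('side0.npz');p2={k:z2[k] for k in ['fx','fy','cx','cy','R','t']};W2=cloud(p2,z2['d'])
s=W2[250:305,258:302].reshape(-1,3);s=s[(s[:,2]>10)&(s[:,2]<70)&(abs(s[:,0]-656)<40)&(abs(s[:,1]+135)<40)]
print('side jar',len(s));np.save('sj.npy',s)
t=s[s[:,2]>61];print(cv2.minAreaRect(t[:,:2].astype(np.float32)),len(t),t.mean(0))
b=s[s[:,2]<58];print(cv2.minAreaRect(b[:,:2].astype(np.float32)),b.mean(0))
# pot & small from side
for nm,c in (('pot',(515.5,-377.5)),('small',(650,-282)),('bar',(530,-62.9))):
    q=W2.reshape(-1,3);q=q[(np.hypot(q[:,0]-c[0],q[:,1]-c[1])<40)&(q[:,2]>8)]
    print(nm,len(q),np.nanpercentile(q,99,axis=0),np.nanpercentile(q,1,axis=0))
# caddy
s=W[235:322,155:320].reshape(-1,3)
a=s[(s[:,2]>13)&(s[:,2]<20)]
th=np.deg2rad(-9.3);ex=np.array([np.cos(th),np.sin(th)]);ey=np.array([-np.sin(th),np.cos(th)])
d=a[:,:2]-[530,-62.9];u=d@ex;v=d@ey
k=(abs(u)<42)&(abs(v)<118);print('caddy rim',k.sum(),cv2.minAreaRect(a[k][:,:2].astype(np.float32)),np.percentile(u[k],[1,99]),np.percentile(v[k],[1,99]))
a=s[s[:,2]>90][:,:2]; C=np.cov(a.T);w,V=np.linalg.eigh(C);print('bar dir',np.degrees(np.arctan2(V[1,1],V[0,1])),a.mean(0))
E
python3 m2.py
```

```text
top [201   0  32   9 168] [937. -59. 110.] [947. -18. 123.]
top [457   0  34  51 445] [ 846. -404.  116.] [ 881. -367.  340.]
top [ 489    0  130  145 1204] [ 743. -460.  128.] [ 922. -448.  444.]
side [    0     0   303   165 10847] [ 460. -454.  158.] [984. 466. 498.]
side [ 57 221  43  23 377] [935. -54. 110.] [962.   5. 122.]
jar 15 606 ((658.2659912109375, -134.52740478515625), (37.756587982177734, 39.01947784423828), 51.05824279785156) [ 656.89294 -135.84033]
jar 30 586 ((658.2659912109375, -134.52740478515625), (37.756587982177734, 39.01947784423828), 51.05824279785156) [ 657.2861  -135.49467]
jar 58 524 ((658.6561889648438, -135.01889038085938), (36.660118103027344, 36.735286712646484), 52.55649185180664) [ 658.2342  -135.05315]
side jar 948
((656.1267700195312, -132.18441772460938), (34.594783782958984, 36.45421600341797), 48.25495910644531) 257 [ 654.86345793 -129.84862187   64.13162162]
((654.1259155273438, -120.85929870605469), (45.855865478515625, 24.994001388549805), 10.531262397766113) [ 651.27180519 -120.16671245   35.02242259]
pot 799 [ 536.19834126 -349.3570655    68.30609819] [ 488.93544783 -398.4031041     9.11076125]
small 594 [ 667.00473789 -258.71561015   58.53465714] [ 625.88019401 -299.83334354    8.76613276]
bar 2019 [560.90512909 -26.06845036 100.27567866] [492.69555679 -98.30617261  13.28018284]
caddy rim 2723 ((529.6809692382812, -62.81560516357422), (220.12213134765625, 70.14289093017578), 80.61276245117188) [-34.88240972  34.21310187] [-108.93445628  108.67578781]
bar dir 81.03493345163092 [529.75733953 -63.68024264]
```

Run:
```python
from h import *
z=np.load('side0.npz');p={k:z[k] for k in ['fx','fy','cx','cy','R','t']};W=cloud(p,z['d'])
q=W[:70,:300].reshape(-1,3);q=q[(q[:,2]>100)&(q[:,0]<1000)]
for lo in range(-500,500,100):
    a=q[(q[:,1]>=lo)&(q[:,1]<lo+100)]
    if len(a): print(lo,len(a),np.round(a.min(0)),np.round(a.max(0)))
s=np.load('sj.npy')
for lo in range(10,66,6):
    a=s[(s[:,2]>=lo)&(s[:,2]<lo+6)][:,:2]
    # silhouette width perpendicular to view dir
    d=np.array([656-378,-135-548.]);d/=np.linalg.norm(d);n=np.array([-d[1],d[0]])
    w=a@n;dd=a@d; print(lo,len(a),np.round([w.min(),w.max(),np.ptp(w)],1))
    b=[(round(float(x)),round(float(dd[(abs(w-x)<2)].min()),1)) for x in np.arange(w.min(),w.max(),5) if (abs(w-x)<2).any()];print(b)
```

```text
-500 557 [ 787. -500.  293.] [ 828. -452.  423.]
-400 89 [ 843. -383.  306.] [ 851. -358.  342.]
-300 188 [ 974. -282.  386.] [1000. -202.  393.]
-200 356 [ 974. -200.  385.] [1000. -100.  393.]
-100 310 [ 974. -100.  385.] [999.  -4. 393.]
0 11 [975.   3. 385.] [978.  13. 388.]
100 329 [547. 190. 444.] [621. 200. 456.]
200 6217 [498. 200. 444.] [653. 300. 486.]
300 539 [507. 300. 478.] [528. 314. 486.]
400 1850 [457. 461. 490.] [472. 467. 499.]
10 66 [537.8 577.4  39.6]
[(538, 361.0), (543, 355.9), (548, 355.6), (553, 351.7), (558, 348.7), (563, 349.5), (568, 352.5), (573, 358.7)]
16 76 [537.8 577.3  39.5]
[(538, 361.5), (543, 355.8), (548, 356.7), (553, 351.8), (558, 350.6), (563, 348.8), (568, 350.3), (573, 359.4)]
22 80 [537.9 579.   41.1]
[(538, 358.5), (543, 358.2), (548, 353.9), (553, 352.7), (558, 349.9), (563, 348.2), (568, 350.3), (573, 357.8), (578, 368.5)]
28 86 [537.9 578.9  41. ]
[(538, 358.1), (543, 357.4), (548, 353.8), (553, 352.4), (558, 348.6), (563, 349.5), (568, 350.8), (573, 358.4), (578, 367.2)]
34 84 [537.9 578.8  40.9]
[(538, 361.6), (543, 359.0), (548, 355.6), (553, 353.1), (558, 349.8), (563, 350.3), (568, 352.2), (573, 357.4), (578, 367.7)]
40 66 [536.4 578.6  42.2]
[(536, 361.3), (541, 357.9), (546, 354.2), (551, 352.3), (556, 349.3), (561, 348.8), (566, 350.7), (571, 354.2), (576, 364.4)]
46 77 [536.4 580.3  43.9]
[(536, 360.4), (541, 355.2), (546, 352.6), (551, 350.0), (556, 349.7), (561, 347.8), (566, 348.5), (571, 354.5), (576, 362.4)]
52 103 [536.4 580.2  43.7]
[(536, 359.3), (541, 357.6), (546, 352.0), (551, 351.0), (556, 349.7), (561, 346.2), (566, 348.3), (571, 353.9), (576, 362.1)]
58 171 [536.4 580.1  43.7]
[(536, 361.7), (541, 357.8), (546, 354.2), (551, 351.5), (556, 351.1), (561, 348.7), (566, 348.7), (571, 354.2), (576, 364.6)]
64 139 [539.7 575.1  35.4]
[(540, 364.6), (545, 360.9), (550, 356.8), (555, 356.1), (560, 351.1), (565, 353.8), (570, 359.9), (575, 365.3)]
```

Lamp head found at about (500–650, 190–310), z above 444. I'll swing with the arm retracted to stay clear of it.

```bash
python3 -m inch '[{"dp":[-35,0,-5],"angular":[0,0,0],"fingers":0},{"dp":[-70,0,-10],"angular":[0,0,0],"fingers":0},{"dp":[-105,0,-10],"angular":[0,0,0],"fingers":0},{"dp":[-140,0,-10],"angular":[0,0,0],"fingers":0},{"dp":[-175,0,-10],"angular":[0,0,0],"fingers":0},{"dp":[-210,0,-10],"angular":[0,0,0],"fingers":0},{"dp":[-230,0,-10],"angular":[0,0,0],"fingers":0},{"dp":[-230,0,-10],"angular":[0,0,0],"fingers":0}]' 60
```

```text
clock: 0.82
eef_pos: [136.4, 366.0, 240.8]
tcp_rot: [3.142, 0.003, 1.214]
contact_force: [-0.2, 0.9, 0.3]
opening: 1.0
```

```bash
python3 -m inch '[{"dp":[-2,39,0],"angular":[0,0,0.1],"fingers":0},{"dp":[-8,77,0],"angular":[0,0,0.2],"fingers":0},{"dp":[-17,115,0],"angular":[0,0,0.3],"fingers":0},{"dp":[-31,152,0],"angular":[0,0,0.4],"fingers":0},{"dp":[-48,187,0],"angular":[0,0,0.5],"fingers":0},{"dp":[-68,220,0],"angular":[0,0,0.6],"fingers":0},{"dp":[-92,251,0],"angular":[0,0,0.7],"fingers":0},{"dp":[-118,280,0],"angular":[0,0,0.8],"fingers":0},{"dp":[-148,305,0],"angular":[0,0,0.9],"fingers":0},{"dp":[-179,328,0],"angular":[0,0,1.0],"fingers":0},{"dp":[-213,348,0],"angular":[0,0,1.1],"fingers":0},{"dp":[-249,363,0],"angular":[0,0,1.2],"fingers":0}]'
```

```text
clock: 1.82
eef_pos: [392.7, 8.1, 241.6]
tcp_rot: [3.142, -0.001, 0.009]
contact_force: [0.9, 0.3, 0.6]
opening: 1.001
```

```bash
python3 -m inch '[{"dp":[30,18,0],"angular":[0,0,0.09],"fingers":0},{"dp":[60,36,0],"angular":[0,0,0.18],"fingers":0},{"dp":[92,54,0],"angular":[0,0,0.27],"fingers":0},{"dp":[124,72,0],"angular":[0,0,0.36],"fingers":0},{"dp":[156,90,0],"angular":[0,0,0.45],"fingers":0},{"dp":[188,108,0],"angular":[0,0,0.54],"fingers":0},{"dp":[220,124,0],"angular":[0,0,0.63],"fingers":0},{"dp":[250,136,0],"angular":[0,0,0.69],"fingers":0},{"dp":[263,143,0],"angular":[0,0,0.69],"fingers":0},{"dp":[263,143,0],"angular":[0,0,0.69],"fingers":0}]'
python3 - <<'E'
from h import *
p=P('wrist'); im,d=vision.grab_frame('wrist'); cv2.imwrite('pics/wrist1.png',im); np.savez('wrist1.npz',im=im,d=d,**p)
E
```

```text
clock: 2.65
eef_pos: [659.1, -130.9, 240.1]
tcp_rot: [-3.141, -0.001, -0.677]
contact_force: [-1.6, -0.0, -0.1]
opening: 0.999
```

View pics/wrist1.png

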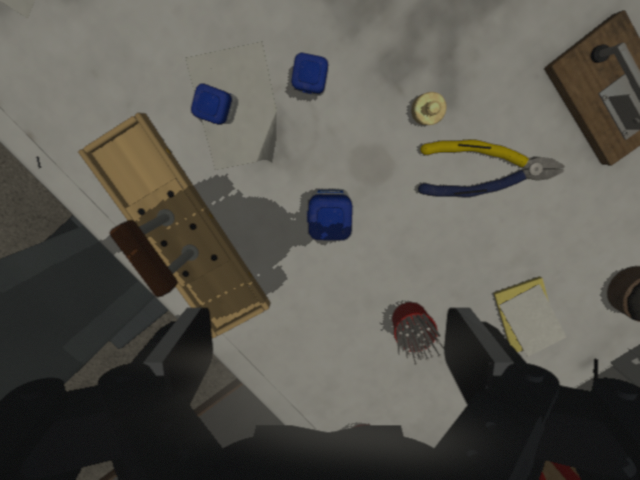

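Wrist view: the large jar is at (330,216), almost square to the image axes, with the caddy at left and the small pot at (415,325). Now refining the jar's centre and yaw.

```bash
cat > m3.py <<'E'
from h import *
import sys
z=np.load(sys.argv[1]);im=z['im'];p={k:z[k] for k in ['fx','fy','cx','cy','R','t']}
W=cloud(p,z['d']);m=cv2.inRange(cv2.cvtColor(im,cv2.COLOR_BGR2HSV),(105,120,30),(130,255,255))
cs,_=cv2.findContours(m,0,1)
for c in cs:
    if cv2.contourArea(c)<200: continue
    x=np.zeros_like(m);cv2.drawContours(x,[c],-1,255,-1)
    a=W[x>0];t=a[:,2]>np.nanpercentile(a[:,2],95)-4
    print(cv2.boundingRect(c),'top',np.nanpercentile(a[:,2],95),cv2.minAreaRect(a[t][:,:2].astype(np.float32)),'all',cv2.minAreaRect(a[:,:2][~np.isnan(a[:,0])].astype(np.float32)))
q=W.reshape(-1,3)
k=(np.hypot(q[:,0]-657,q[:,1]+135)<40)&(q[:,2]>8)&(q[:,2]<70)
a=q[k]
for lo,hi in((8,25),(25,45),(45,60),(60,70)):
    b=a[(a[:,2]>lo)&(a[:,2]<hi)];
    if len(b)>10: print(lo,len(b),cv2.minAreaRect(b[:,:2].astype(np.float32)))
E
python3 m3.py wrist1.npz
```

```text
(308, 195, 44, 45) top 64.27464100995087 ((659.634033203125, -132.99551391601562), (35.169437408447266, 34.05615997314453), 50.4188117980957) all ((659.0850830078125, -131.98687744140625), (36.363670349121094, 36.35013198852539), 50.269954681396484)
(192, 84, 39, 40) top 47.676632168694574 ((640.96435546875, -0.141937255859375), (25.603727340698242, 26.279680252075195), 30.6765193939209) all ((640.8870239257812, -0.44576263427734375), (26.023696899414062, 26.7717342376709), 30.916799545288086)
(292, 53, 35, 40) top 47.86327458142442 ((718.6232299804688, -32.72871398925781), (26.024145126342773, 26.027990341186523), 41.142616271972656) all ((718.1650390625, -32.93919372558594), (27.08249855041504, 26.239517211914062), 40.50672149658203)
8 79 ((669.5025634765625, -121.28570556640625), (5.859373092651367, 34.800193786621094), 49.824012756347656)
25 117 ((669.3634643554688, -119.83329772949219), (4.314034938812256, 33.77602005004883), 51.921302795410156)
45 334 ((658.9130859375, -132.70318603515625), (37.64710235595703, 38.76233673095703), 50.67738723754883)
60 1603 ((659.4177856445312, -133.10653686523438), (35.86610794067383, 35.7462043762207), 49.20830154418945)
```

```bash
cat > go.py <<'E'
# usage: go.py x y z yaw  -> tool-frame delta from the measured pose
import sys
from h import *
s=monitor.sense();e=np.array(s['eef_pos']);y=s['tcp_rot'][2]
x,yy,z,w=map(float,sys.argv[1:5])
d=np.array([x,yy,z])-e;c,sn=np.cos(y),np.sin(y)
print('clock %.2f'%s['clock'],'eef',np.round(e,1),np.round(s['tcp_rot'],3),'op %.3f'%s['opening'],'F',np.round(s['contact_force'],1))
print('dp',np.round([d[0]*c+d[1]*sn,d[0]*sn-d[1]*c,-d[2]],1),'angz',round(-(w-y+np.pi)%(2*np.pi)-2*np.pi if False else -(((w-y)+np.pi)%(2*np.pi)-np.pi),3),'|xy|',round(float(np.hypot(*d[:2]))))
E
python3 go.py 658 -133.5 23 -0.689
```

```text
clock 2.70 eef [ 657.2 -130.   240.1] [ 3.141e+00  1.000e-03 -6.760e-01] op 1.000 F [ 0.1  0.2 -0.5]
dp [  2.8   2.3 217.1] angz 0.013 |xy| 4
```

```bash
python3 -m inch '[{"dp":[2,2,30],"angular":[0,0,0.013],"fingers":0},{"dp":[3,2,65],"angular":[0,0,0.013],"fingers":0},{"dp":[3,2,100],"angular":[0,0,0.013],"fingers":0},{"dp":[3,2,120],"angular":[0,0,0.013],"fingers":0},{"dp":[3,2,130],"angular":[0,0,0.013],"fingers":0},{"dp":[3,2,130],"angular":[0,0,0.013],"fingers":0}]'; python3 go.py 658 -133.5 23 -0.689;python3 - <<'E'
from h import *
p=P('wrist'); im,d=vision.grab_frame('wrist'); cv2.imwrite('pics/wrist2.png',im); np.savez('wrist2.npz',im=im,d=d,**p)
E
python3 m3.py wrist2.npz
```

```text
clock: 3.2
eef_pos: [655.1, -131.9, 108.9]
tcp_rot: [3.14, 0.004, -0.688]
contact_force: [0.4, -0.3, 0.8]
opening: 0.999
clock 3.20 eef [ 655.1 -131.9  108.9] [ 3.14   0.004 -0.688] op 0.999 F [ 0.4 -0.3  0.8]
dp [ 3.3 -0.6 85.9] angz 0.001 |xy| 3
(300, 227, 73, 67) top 64.13338454100408 ((661.0553588867188, -125.41361999511719), (25.930490493774414, 41.40713882446289), 77.73978424072266) all ((661.1690063476562, -124.68700408935547), (27.398832321166992, 42.949073791503906), 77.73978424072266)
(107, 49, 68, 67) top 47.60514649097352 ((640.7037353515625, -0.027307510375976562), (26.33006477355957, 27.048622131347656), 31.331090927124023) all ((640.8311767578125, -0.19950485229492188), (26.348894119262695, 27.457857131958008), 31.096078872680664)
(271, 0, 60, 64) top 47.708084812320884 ((718.4849853515625, -33.148460388183594), (25.791799545288086, 26.86709213256836), 42.48398208618164) all ((717.9786987304688, -33.54022216796875), (27.205062866210938, 26.887954711914062), 42.04739761352539)
8 292 ((669.1296997070312, -121.3251953125), (6.374954700469971, 35.184471130371094), 50.588600158691406)
25 417 ((668.8961181640625, -120.7500228881836), (6.16819953918457, 35.832496643066406), 50.45444869995117)
45 988 ((658.998046875, -132.58079528808594), (37.447635650634766, 38.9058837890625), 51.51495361328125)
60 4079 ((659.4681396484375, -132.95970153808594), (35.62773895263672, 35.25453567504883), 49.900482177734375)
```

View pics/wrist2.png

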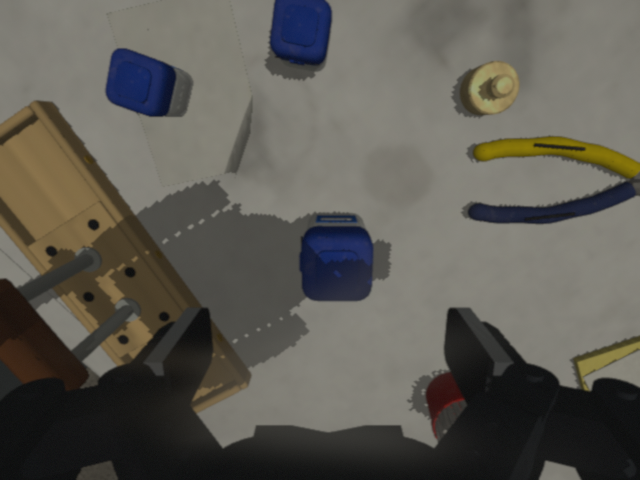

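```bash
python3 -m inch '[{"dp":[2,-0.5,20],"angular":[0,0,0],"fingers":0},{"dp":[3,-0.5,45],"angular":[0,0,0],"fingers":0},{"dp":[3,-0.5,65],"angular":[0,0,0],"fingers":0},{"dp":[3,-0.5,80],"angular":[0,0,0],"fingers":0},{"dp":[3,-0.5,86],"angular":[0,0,0],"fingers":0},{"dp":[3,-0.5,86],"angular":[0,0,0],"fingers":0}]'; python3 go.py 658.5 -133 23 -0.689
```

```text
clock: 3.75
eef_pos: [659.6, -134.1, 25.1]
tcp_rot: [3.141, 0.001, -0.689]
contact_force: [0.1, -0.5, 0.2]
opening: 1.001
clock 3.75 eef [ 659.6 -134.1   25.1] [ 3.141e+00  1.000e-03 -6.890e-01] op 1.001 F [ 0.1 -0.5  0.2]
dp [-1.6 -0.2  2.1] angz 0.0 |xy| 2
```

```bash
python3 -m inch '[{"dp":[0,0,2],"angular":[0,0,0],"fingers":80},{"dp":[0,0,2],"angular":[0,0,0],"fingers":120},{"dp":[0,0,2],"angular":[0,0,0],"fingers":255},{"dp":[0,0,2],"angular":[0,0,0],"fingers":255},{"dp":[0,0,2],"angular":[0,0,0],"fingers":255},{"dp":[0,0,2],"angular":[0,0,0],"fingers":255},{"dp":[0,0,2],"angular":[0,0,0],"fingers":255},{"dp":[0,0,2],"angular":[0,0,0],"fingers":255},{"dp":[0,0,2],"angular":[0,0,0],"fingers":255},{"dp":[0,0,2],"angular":[0,0,0],"fingers":255},{"dp":[0,0,2],"angular":[0,0,0],"fingers":255},{"dp":[0,0,2],"angular":[0,0,0],"fingers":255}]' 40; python3 go.py 658.5 -133 23 -0.689
```

```text
clock: 4.75
eef_pos: [660.4, -134.4, 24.4]
tcp_rot: [-3.141, -0.001, -0.689]
contact_force: [-1.8, 0.9, 5.6]
opening: 0.411
clock 4.75 eef [ 660.4 -134.4   24.4] [-3.141e+00 -1.000e-03 -6.890e-01] op 0.411 F [-1.8  0.9  5.6]
dp [-2.3  0.2  1.4] angz -0.0 |xy| 2
```

```bash
cat > cad.py <<'E'
from h import *
import sys
def cad(f,c0=(530,-63),th=np.deg2rad(-9.2)):
    z=np.load(f);p={k:z[k] for k in ['fx','fy','cx','cy','R','t']};W=cloud(p,z['d']).reshape(-1,3)
    ex=np.array([np.cos(th),np.sin(th)]);ey=np.array([-np.sin(th),np.cos(th)])
    d=W[:,:2]-c0;u=d@ex;v=d@ey
    k=(abs(u)<42)&(abs(v)<120)&(W[:,2]>12)&(W[:,2]<20)
    print(f,k.sum(),'rim',cv2.minAreaRect(W[k][:,:2].astype(np.float32)),np.percentile(u[k],[1,99]),np.percentile(v[k],[.5,99.5]),'z',np.median(W[k][:,2]))
    k=(abs(u)<15)&(abs(v)<45)&(W[:,2]>93)&(W[:,2]<103)
    if k.sum()>50: print('bar',k.sum(),np.median(W[k][:,2]),cv2.minAreaRect(W[k][:,:2].astype(np.float32)))
for f in sys.argv[1:]: cad(f)
E
python3 cad.py top0.npz side0.npz wrist1.npz wrist2.npz
python3 -m inch '[{"dp":[0,0,-15],"angular":[0,0,0],"fingers":255},{"dp":[0,0,-45],"angular":[0,0,0],"fingers":255},{"dp":[0,0,-80],"angular":[0,0,0],"fingers":255},{"dp":[0,0,-110],"angular":[0,0,0],"fingers":255},{"dp":[0,0,-130],"angular":[0,0,0],"fingers":255},{"dp":[0,0,-130],"angular":[0,0,0],"fingers":255}]';  python3 go.py 541.7 11.1 150 -0.16
```

```text
top0.npz 2775 rim ((529.6809692382812, -62.81560516357422), (220.12213134765625, 70.14289093017578), 80.61276245117188) [-34.9708782   34.24462406] [-109.32798151  109.14686671] z 16.387377513375238
bar 459 98.24846087612598 ((529.7153930664062, -62.83831787109375), (64.3280258178711, 15.947183609008789), 80.70222473144531)
side0.npz 2628 rim ((527.3142700195312, -61.08692169189453), (222.2041473388672, 71.51666259765625), 80.63616180419922) [-37.96425767  31.31844686] [-107.58816201  111.72813794] z 17.1084097757549
bar 337 98.71747683460916 ((526.9432373046875, -59.62858581542969), (65.31714630126953, 16.148609161376953), 79.55705261230469)
wrist1.npz 8110 rim ((530.2435302734375, -61.40858459472656), (220.4568328857422, 70.97151947021484), 80.796630859375) [-33.62187687  34.86160859] [-107.16083801  110.62588203] z 15.339794451463415
bar 1670 96.95087568915022 ((530.701416015625, -61.47926330566406), (63.553306579589844, 16.498510360717773), 81.21044158935547)
wrist2.npz 16249 rim ((529.7916870117188, -61.17387390136719), (219.90313720703125, 72.09127044677734), 80.6328353881836) [-33.72617807  34.84159344] [-106.53205854  109.8548458 ] z 15.359130790676371
bar 2230 96.66673134073864 ((530.11767578125, -66.00038146972656), (48.141502380371094, 16.668127059936523), 79.72783660888672)
clock: 5.25
eef_pos: [662.7, -134.8, 159.5]
tcp_rot: [-3.138, -0.007, -0.689]
contact_force: [1.2, 0.3, -1.4]
opening: 0.416
clock 5.25 eef [ 662.7 -134.8  159.5] [-3.138 -0.007 -0.689] op 0.416 F [ 1.2  0.3 -1.4]
dp [-186.1  -35.7    9.5] angz -0.529 |xy| 190
```

```bash
python3 -m inch '[{"dp":[-20,-4,2],"angular":[0,0,-0.06],"fingers":255},{"dp":[-45,-9,4],"angular":[0,0,-0.14],"fingers":255},{"dp":[-75,-15,4],"angular":[0,0,-0.22],"fingers":255},{"dp":[-105,-21,4],"angular":[0,0,-0.3],"fingers":255},{"dp":[-135,-28,4],"angular":[0,0,-0.38],"fingers":255},{"dp":[-160,-33,4],"angular":[0,0,-0.46],"fingers":255},{"dp":[-178,-36,4],"angular":[0,0,-0.51],"fingers":255},{"dp":[-187,-38,4],"angular":[0,0,-0.526],"fingers":255},{"dp":[-187,-38,4],"angular":[0,0,-0.526],"fingers":255},{"dp":[-187,-38,4],"angular":[0,0,-0.526],"fingers":255}]';  python3 - <<'E'
from h import *
for n in ('wrist','side'):
    p=P(n); im,d=vision.grab_frame(n); cv2.imwrite(f'pics/{n}3.png',im); np.savez(f'{n}3.npz',im=im,d=d,**p)
E
python3 go.py 542.4 14 31.5 -0.163
```

```text
clock: 6.08
eef_pos: [540.0, 13.9, 149.3]
tcp_rot: [3.141, -0.0, -0.164]
contact_force: [0.1, -0.7, -1.9]
opening: 0.419
clock 6.18 eef [540.6  13.3 149.3] [ 3.141e+00 -1.000e-03 -1.650e-01] op 0.416 F [ 0.4 -1.1 -1.1]
dp [  1.7  -1.  117.8] angz -0.002 |xy| 2
```

View pics/wrist3.png

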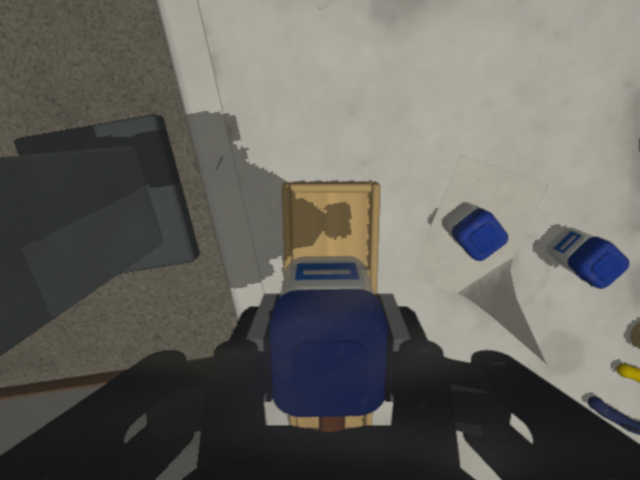

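View pics/side3.png

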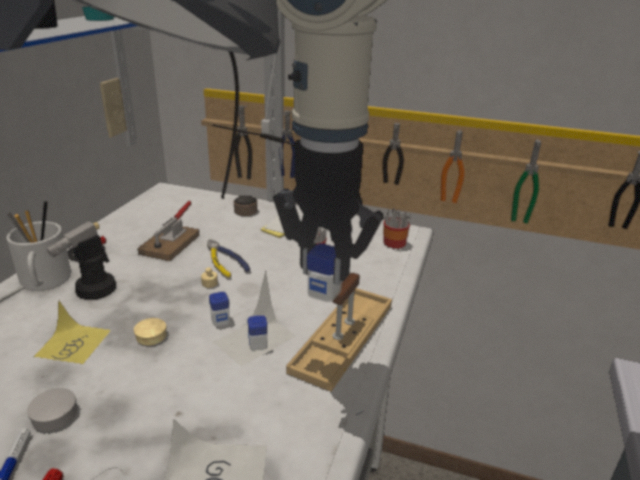

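The jar is held squarely, with its lid at wrist (328,350), and the bay lies ahead below it. Next: its exact offset from the TCP.

```bash
python3 - <<'E'
from h import *
z=np.load('wrist3.npz');im=z['im'];p={k:z[k] for k in ['fx','fy','cx','cy','R','t']};W=cloud(p,z['d'])
s=W[285:420,265:395].reshape(-1,3)
print(np.nanpercentile(s[:,2],90))
t=s[(s[:,2]>np.nanpercentile(s[:,2],90)-4)&(s[:,2]<200)];print(cv2.minAreaRect(t[:,:2].astype(np.float32)))
E
python3 cad.py wrist3.npz
python3 go.py 542.4 14 31.5 -0.163
```

```text
188.79075638678538
((540.1284790039062, 14.989555358886719), (36.62116241455078, 39.860679626464844), 81.32015991210938)
wrist3.npz 2419 rim ((531.2333984375, -53.391883850097656), (204.5211639404297, 70.0634994506836), 80.78340911865234) [-35.09248468  34.44685287] [-90.11336873 111.80445566] z 15.162077968126043
bar 377 97.02900555705331 ((526.23046875, -82.18399810791016), (12.119929313659668, 16.257591247558594), 84.56083679199219)
clock 6.18 eef [540.6  13.3 149.3] [ 3.141e+00 -1.000e-03 -1.650e-01] op 0.416 F [ 0.4 -1.1 -1.1]
dp [  1.7  -1.  117.8] angz -0.002 |xy| 2
```

```bash
python3 -m inch '[{"dp":[1,0,25],"angular":[0,0,0],"fingers":255},{"dp":[2,0,55],"angular":[0,0,0],"fingers":255},{"dp":[2,0,80],"angular":[0,0,0],"fingers":255},{"dp":[2,0,95],"angular":[0,0,0],"fingers":255},{"dp":[2,0,105],"angular":[0,0,0],"fingers":255},{"dp":[2,0,110],"angular":[0,0,0],"fingers":255},{"dp":[2,0,114],"angular":[0,0,0],"fingers":255},{"dp":[2,0,114],"angular":[0,0,0],"fingers":255},{"dp":[2,0,114],"angular":[0,0,0],"fingers":255}]';python3 go.py 542.4 13 31 -0.163
```

```text
clock: 6.93
eef_pos: [542.3, 13.5, 35.9]
tcp_rot: [-3.141, -0.001, -0.163]
contact_force: [-0.4, -0.1, -1.1]
opening: 0.412
clock 6.93 eef [542.3  13.5  35.9] [-3.141e+00 -1.000e-03 -1.630e-01] op 0.412 F [-0.4 -0.1 -1.1]
dp [0.2 0.5 4.9] angz -0.0 |xy| 1
```

```bash
python3 -m inch '[{"dp":[0,0,2.5],"angular":[0,0,0],"fingers":255},{"dp":[0,0,4.5],"angular":[0,0,0],"fingers":255},{"dp":[0,0,5],"angular":[0,0,0],"fingers":255},{"dp":[0,0,5],"angular":[0,0,0],"fingers":255}]';python3 -m inch '[{"dp":[0,0,0],"angular":[0,0,0],"fingers":140},{"dp":[0,0,0],"angular":[0,0,0],"fingers":120},{"dp":[0,0,0],"angular":[0,0,0],"fingers":60},{"dp":[0,0,0],"angular":[0,0,0],"fingers":40},{"dp":[0,0,0],"angular":[0,0,0],"fingers":40},{"dp":[0,0,0],"angular":[0,0,0],"fingers":40}]'
python3 -m inch '[{"dp":[0,0,-15],"angular":[0,0,0],"fingers":40},{"dp":[0,0,-45],"angular":[0,0,0],"fingers":40},{"dp":[0,0,-80],"angular":[0,0,0],"fingers":20},{"dp":[0,0,-115],"angular":[0,0,0],"fingers":0},{"dp":[0,0,-150],"angular":[0,0,0],"fingers":0},{"dp":[0,0,-165],"angular":[0,0,0],"fingers":0},{"dp":[0,0,-165],"angular":[0,0,0],"fingers":0}]'
python3 - <<'E'
from h import *
for n in ('wrist','side'):
    p=P(n); im,d=vision.grab_frame(n); cv2.imwrite(f'pics/{n}4.png',im); np.savez(f'{n}4.npz',im=im,d=d,**p)
E
python3 go.py 515.5 -377 210 -0.163
```

```text
clock: 7.27
eef_pos: [541.7, 13.7, 30.4]
tcp_rot: [-3.142, -0.0, -0.163]
contact_force: [-0.0, -0.3, -1.7]
opening: 0.415
clock: 7.77
eef_pos: [541.7, 13.6, 30.3]
tcp_rot: [-3.142, -0.0, -0.163]
contact_force: [-0.1, -0.0, -0.4]
opening: 0.843
clock: 8.35
eef_pos: [544.1, 13.7, 199.6]
tcp_rot: [-3.14, -0.007, -0.163]
contact_force: [1.0, -0.3, 0.4]
opening: 1.002
clock 8.45 eef [541.7  13.7 195.5] [-3.141e+00 -1.000e-03 -1.630e-01] op 1.003 F [-0.1  0.6 -0.1]
dp [ 37.5 389.7 -14.5] angz 0.0 |xy| 392
```

View pics/wrist4.png

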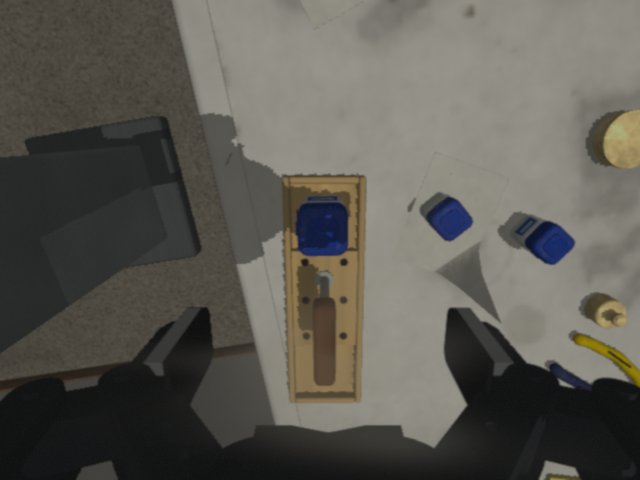

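View pics/side4.png

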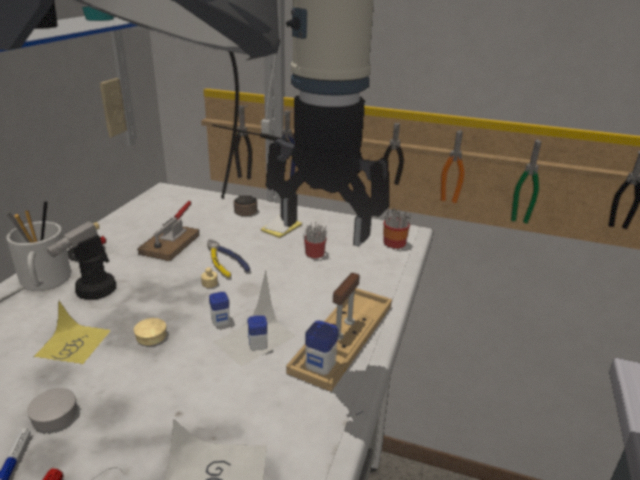

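Jar now stands in the +y bay, at wrist (323,228). Next, the banded pot.

```bash
python3 -m inch '[{"dp":[2,20,0],"angular":[0,0,0],"fingers":0},{"dp":[5,57,0],"angular":[0,0,0],"fingers":0},{"dp":[9,95,0],"angular":[0,0,0],"fingers":0},{"dp":[13,133,0],"angular":[0,0,0],"fingers":0},{"dp":[17,171,0],"angular":[0,0,0],"fingers":0},{"dp":[21,209,0],"angular":[0,0,0],"fingers":0},{"dp":[25,247,0],"angular":[0,0,0],"fingers":0},{"dp":[29,285,0],"angular":[0,0,0],"fingers":0},{"dp":[33,323,0],"angular":[0,0,0],"fingers":0},{"dp":[36,360,0],"angular":[0,0,0],"fingers":0},{"dp":[37,385,0],"angular":[0,0,0],"fingers":0},{"dp":[37,390,0],"angular":[0,0,0],"fingers":0}]'
python3 -m inch '[{"dp":[0,0,20],"angular":[0,0,0],"fingers":0},{"dp":[0,0,50],"angular":[0,0,0],"fingers":0},{"dp":[0,0,70],"angular":[0,0,0],"fingers":0},{"dp":[0,0,70],"angular":[0,0,0],"fingers":0},{"dp":[0,0,70],"angular":[0,0,0],"fingers":0}]'
python3 - <<'E'
from h import *
n='wrist';p=P(n); im,d=vision.grab_frame(n); cv2.imwrite(f'pics/{n}5.png',im); np.savez(f'{n}5.npz',im=im,d=d,**p)
W=cloud(p,d);s=W.reshape(-1,3);k=(np.hypot(s[:,0]-516,s[:,1]+377)<45)&(s[:,2]>5)
s=s[k]
for lo,hi in((5,20),(20,38),(38,50),(50,75)):
    a=s[(s[:,2]>lo)&(s[:,2]<hi)][:,:2].astype(np.float32);print(lo,len(a),cv2.minEnclosingCircle(a),np.percentile(a,[1,99],axis=0).round(1).tolist())
E
python3 go.py 515.5 -377 20 -0.163
```

```text
clock: 9.45
eef_pos: [513.3, -380.7, 192.8]
tcp_rot: [-3.142, 0.002, -0.166]
contact_force: [-0.1, 1.2, -0.6]
opening: 1.0
clock: 9.87
eef_pos: [513.7, -375.7, 123.2]
tcp_rot: [-3.139, 0.004, -0.163]
contact_force: [0.4, 0.3, 0.5]
opening: 1.001
5 587 ((516.0886840820312, -374.7532958984375), 23.819032669067383) [[493.7, -397.1], [537.9, -352.3]]
20 1482 ((515.6107177734375, -374.64959716796875), 24.781814575195312) [[492.4, -398.7], [538.7, -350.5]]
38 1929 ((515.6378173828125, -375.37109375), 25.989473342895508) [[490.9, -399.8], [540.6, -349.9]]
50 1728 ((514.984130859375, -376.2681884765625), 25.936527252197266) [[492.1, -398.1], [537.8, -352.5]]
clock 9.92 eef [ 514.7 -376.5  124.8] [-3.141e+00  1.000e-03 -1.630e-01] op 0.999 F [-0.  -0.7  0.1]
dp [  0.9   0.4 104.8] angz 0.0 |xy| 1
```

View pics/wrist5.png

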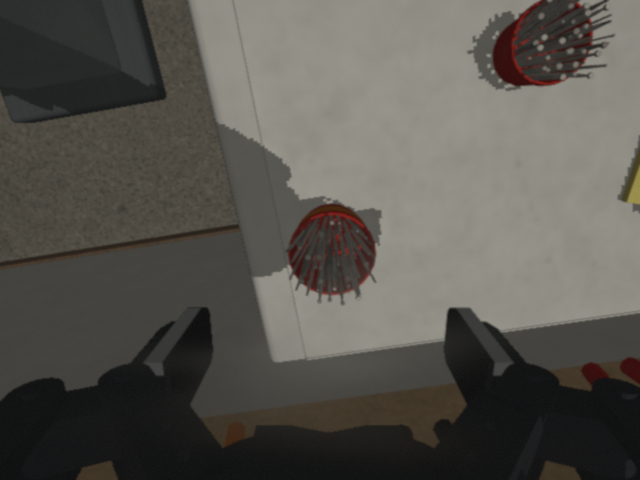

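```bash
python3 -m inch '[{"dp":[1,0,25],"angular":[0,0,0],"fingers":0},{"dp":[1,0,55],"angular":[0,0,0],"fingers":0},{"dp":[1,0,80],"angular":[0,0,0],"fingers":0},{"dp":[1,0,98],"angular":[0,0,0],"fingers":0},{"dp":[1,0,104],"angular":[0,0,0],"fingers":0},{"dp":[1,0,104],"angular":[0,0,0],"fingers":0},{"dp":[1,0,104],"angular":[0,0,0],"fingers":0}]'; python3 go.py 515.7 -376 20.5 -0.163
python3 -m inch '[{"dp":[0,0,0],"angular":[0,0,0],"fingers":50},{"dp":[0,0,0],"angular":[0,0,0],"fingers":80},{"dp":[0,0,0],"angular":[0,0,0],"fingers":255},{"dp":[0,0,0],"angular":[0,0,0],"fingers":255},{"dp":[0,0,0],"angular":[0,0,0],"fingers":255},{"dp":[0,0,0],"angular":[0,0,0],"fingers":255},{"dp":[0,0,0],"angular":[0,0,0],"fingers":255},{"dp":[0,0,0],"angular":[0,0,0],"fingers":255},{"dp":[0,0,0],"angular":[0,0,0],"fingers":255},{"dp":[0,0,0],"angular":[0,0,0],"fingers":255}]' 40; python3 go.py 515.7 -376 20.5 -0.163
```

```text
clock: 10.5
eef_pos: [516.8, -377.8, 22.7]
tcp_rot: [3.141, -0.002, -0.163]
contact_force: [-0.2, -0.3, 0.4]
opening: 0.997
clock 10.50 eef [ 516.8 -377.8   22.7] [ 3.141e+00 -2.000e-03 -1.630e-01] op 0.997 F [-0.2 -0.3  0.4]
dp [-1.3 -1.6  2.2] angz 0.0 |xy| 2
clock: 11.33
eef_pos: [516.5, -377.9, 23.0]
tcp_rot: [3.141, -0.002, -0.163]
contact_force: [-3.3, 0.7, 8.7]
opening: 0.575
clock 11.33 eef [ 516.5 -377.9   23. ] [ 3.141e+00 -2.000e-03 -1.630e-01] op 0.575 F [-3.3  0.7  8.7]
dp [-1.1 -1.7  2.5] angz -0.0 |xy| 2
```

```bash
python3 -m inch '[{"dp":[0,0,-8],"angular":[0,0,0],"fingers":255},{"dp":[0,0,-30],"angular":[0,0,0],"fingers":255},{"dp":[0,0,-60],"angular":[0,0,0],"fingers":255},{"dp":[0,0,-95],"angular":[0,0,0],"fingers":255},{"dp":[0,0,-120],"angular":[0,0,0],"fingers":255},{"dp":[0,0,-135],"angular":[0,0,0],"fingers":255},{"dp":[0,0,-135],"angular":[0,0,0],"fingers":255}]'; python3 go.py 517.9 -136 155 -0.163
python3 - <<'E'
from h import *
for n in ('wrist','top'):
    p=P(n); im,d=vision.grab_frame(n); cv2.imwrite(f'pics/{n}6.png',im); np.savez(f'{n}6.npz',im=im,d=d,**p)
E
python3 cad.py wrist6.npz top6.npz
```

```text
clock: 11.92
eef_pos: [517.6, -378.7, 160.9]
tcp_rot: [3.139, -0.006, -0.163]
contact_force: [1.7, -0.4, -2.1]
opening: 0.573
clock 11.92 eef [ 517.6 -378.7  160.9] [ 3.139 -0.006 -0.163] op 0.573 F [ 1.7 -0.4 -2.1]
dp [ -39.1 -239.5    5.9] angz -0.0 |xy| 243Traceback (most recent call last):
  File "cad.py", line 11, in <module>
    for f in sys.argv[1:]: cad(f)
                           ~~~^^^
  File "cad.py", line 8, in cad
    print(f,k.sum(),'rim',cv2.minAreaRect(W[k][:,:2].astype(np.float32)),np.percentile(u[k],[1,99]),np.percentile(v[k],[.5,99.5]),'z',np.median(W[k][:,2]))
                                                                         ~~~~~~~~~~~~~^^^^^^^^^^^^^
    return _quantile_unchecked(
        a, q, axis, out, overwrite_input, method, keepdims, weights)
    return _ureduce(a,
                    func=_quantile_ureduce_func,
    ...<5 lines>...
                    overwrite_input=overwrite_input,
                    method=method)
    r = func(a, **kwargs)
    result = _quantile(arr,
                       quantiles=q,
    ...<2 lines>...
                       out=out,
                       weights=wgt)
    slices_having_nans = np.isnan(arr[-1, ...])
                                  ~~~^^^^^^^^^
IndexError: index -1 is out of bounds for axis 0 with size 0
```

View pics/wrist6.png

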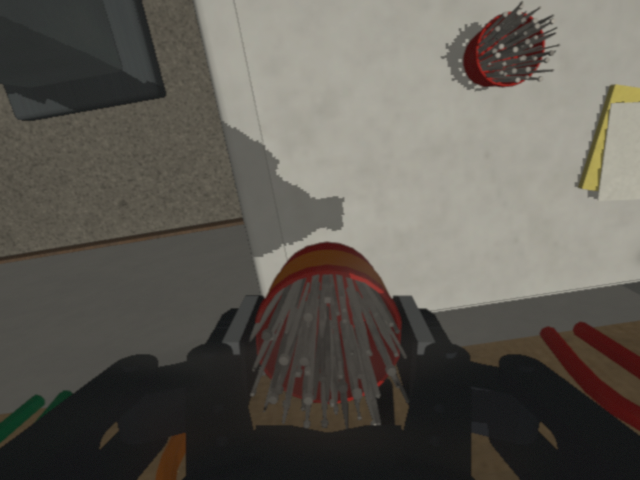

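Pot held, with the orange band at wrist (328,265). Next I'll re-check the caddy and the held pot's offset.

```bash
python3 cad.py top6.npz
python3 - <<'E'
from h import *
z=np.load('wrist6.npz');p={k:z[k] for k in ['fx','fy','cx','cy','R','t']};W=cloud(p,z['d'])
s=W[240:430,250:410].reshape(-1,3);s=s[(s[:,2]>120)&(s[:,2]<230)]
for lo,hi in((130,160),(160,180),(180,190),(190,215)):
    a=s[(s[:,2]>lo)&(s[:,2]<hi)]
    if len(a)>20: print(lo,len(a),np.percentile(a,[1,99],axis=0).round(1).tolist())
E
python3 go.py 517.9 -136 155 -0.163
```

```text
top6.npz 2764 rim ((529.5956420898438, -62.91138458251953), (219.91871643066406, 70.2126693725586), 80.61119842529297) [-34.95400126  34.28303909] [-109.3103804  109.2269808] z 16.44554758764439
bar 460 98.01952826528878 ((529.6317138671875, -63.13069152832031), (63.42963790893555, 15.984016418457031), 80.72756958007812)
130 2420 [[495.3, -398.5, 140.1], [538.5, -352.4, 159.9]]
160 6009 [[492.8, -399.7, 160.4], [546.6, -351.2, 179.9]]
180 6300 [[492.9, -400.2, 180.1], [544.2, -350.9, 189.9]]
190 6968 [[492.4, -398.7, 190.2], [542.9, -352.8, 205.6]]
clock 12.02 eef [ 515.8 -377.3  156.6] [ 3.141e+00 -1.000e-03 -1.630e-01] op 0.572 F [-0.6  0.6 -2.7]
dp [ -37.1 -238.5    1.6] angz -0.0 |xy| 241
```

View pics/top6.png

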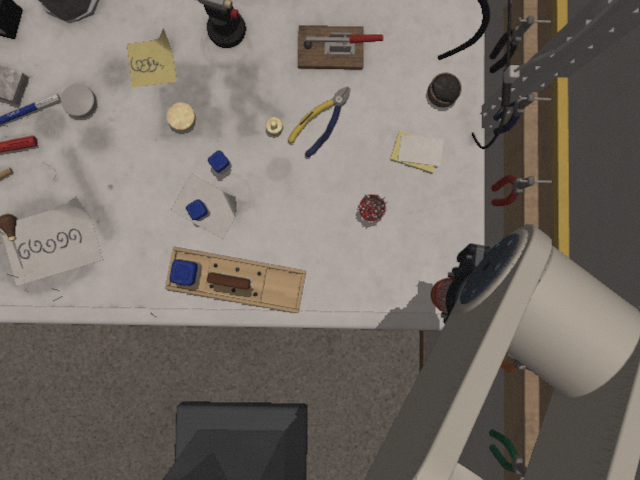

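```bash
python3 -m inch '[{"dp":[-2,-15,0],"angular":[0,0,0],"fingers":255},{"dp":[-7,-45,0],"angular":[0,0,0],"fingers":255},{"dp":[-12,-80,0],"angular":[0,0,0],"fingers":255},{"dp":[-18,-115,0],"angular":[0,0,0],"fingers":255},{"dp":[-23,-150,0],"angular":[0,0,0],"fingers":255},{"dp":[-28,-185,0],"angular":[0,0,0],"fingers":255},{"dp":[-33,-215,0],"angular":[0,0,0],"fingers":255},{"dp":[-36,-232,0],"angular":[0,0,0],"fingers":255},{"dp":[-37,-237,0],"angular":[0,0,0],"fingers":255},{"dp":[-37,-237,0],"angular":[0,0,0],"fingers":255},{"dp":[-37,-237,10],"angular":[0,0,0],"fingers":255},{"dp":[-37,-237,10],"angular":[0,0,0],"fingers":255}]'
python3 - <<'E'
from h import *
for n in ('wrist','side','top'):
    p=P(n); im,d=vision.grab_frame(n); cv2.imwrite(f'pics/{n}7.png',im); np.savez(f'{n}7.npz',im=im,d=d,**p)
z=np.load('wrist7.npz');p={k:z[k] for k in ['fx','fy','cx','cy','R','t']};W=cloud(p,z['d'])
s=W[240:430,250:410].reshape(-1,3);s=s[(s[:,2]>120)&(s[:,2]<230)]
for lo,hi in((110,130),(130,160),(160,180),(180,190),(190,215)):
    a=s[(s[:,2]>lo)&(s[:,2]<hi)]
    if len(a)>20: print(lo,len(a),np.percentile(a,[1,99],axis=0).round(1).tolist())
E
python3 go.py 517.8 -137.5 30 -0.163; python3 cad.py wrist7.npz
```

```text
clock: 13.02
eef_pos: [516.7, -138.0, 144.2]
tcp_rot: [3.142, 0.002, -0.163]
contact_force: [-1.2, -0.5, -2.5]
opening: 0.566
110 998 [[496.2, -157.1, 123.2], [536.2, -112.8, 129.9]]
130 6039 [[492.4, -158.8, 130.6], [545.6, -110.8, 159.9]]
160 11122 [[491.9, -159.4, 160.3], [543.4, -110.4, 179.8]]
180 3507 [[492.8, -158.0, 180.1], [540.8, -111.9, 189.3]]
190 24 [[506.3, -140.3, 190.0], [521.5, -129.6, 191.3]]
clock 13.17 eef [ 517.4 -138.3  145.7] [ 3.142e+00  1.000e-03 -1.640e-01] op 0.573 F [-1.  -0.6 -2.4]
dp [  0.3  -0.9 115.7] angz -0.001 |xy| 1
wrist7.npz 13092 rim ((526.7462158203125, -80.03385925292969), (176.81787109375, 70.23528289794922), 80.70552062988281) [-34.99429982  34.06236321] [-97.27666958  68.73922799] z 15.429531950951944
bar 4850 97.12713767273766 ((529.66845703125, -61.41594314575195), (63.639766693115234, 15.980002403259277), 80.74879455566406)
```

View pics/wrist7.png

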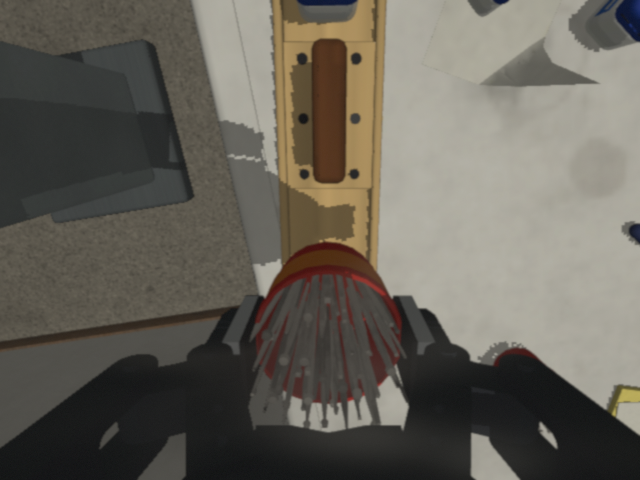

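View pics/side7.png

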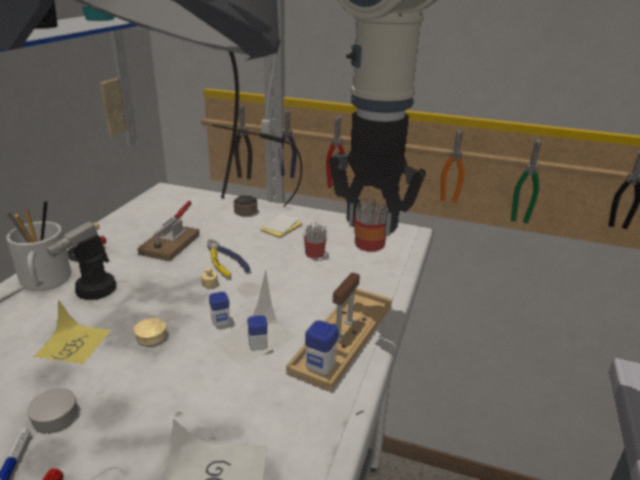

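```bash
python3 -m inch '[{"dp":[0.3,0.3,20],"angular":[0,0,0],"fingers":255},{"dp":[0.3,0.3,50],"angular":[0,0,0],"fingers":255},{"dp":[0.3,0.3,75],"angular":[0,0,0],"fingers":255},{"dp":[0.3,0.3,90],"angular":[0,0,0],"fingers":255},{"dp":[0.3,0.3,98],"angular":[0,0,0],"fingers":255},{"dp":[0.3,0.3,100],"angular":[0,0,0],"fingers":255},{"dp":[0.3,0.3,100],"angular":[0,0,0],"fingers":255},{"dp":[0.3,0.3,100],"angular":[0,0,0],"fingers":255}]'
python3 - <<'E'
from h import *
for n in ('wrist','side','top'):
    p=P(n); im,d=vision.grab_frame(n); cv2.imwrite(f'pics/{n}8.png',im); np.savez(f'{n}8.npz',im=im,d=d,**p)
    if n=='side': cv2.imwrite('pics/side8c.png',cv2.resize(im[200:400,270:470],None,fx=3,fy=3,interpolation=2))
E
python3 go.py 517.8 -137.5 30 -0.163
```

```text
clock: 13.83
eef_pos: [518.8, -138.3, 47.2]
tcp_rot: [3.141, -0.002, -0.163]
contact_force: [-0.4, -0.1, -1.6]
opening: 0.574
clock 13.98 eef [ 518.8 -138.1   47.4] [ 3.141e+00 -2.000e-03 -1.630e-01] op 0.574 F [ 0.4 -0.5 -2.1]
dp [-1.1 -0.4 17.4] angz -0.0 |xy| 1
```

View pics/wrist8.png

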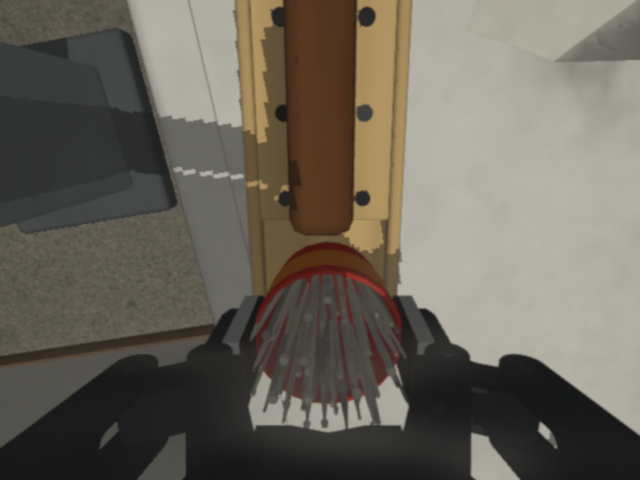

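View pics/side8c.png

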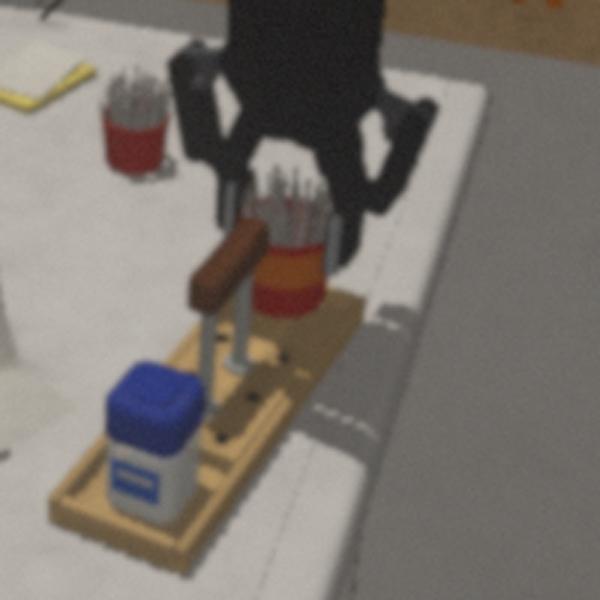

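```bash
python3 -m inch '[{"dp":[-0.8,0,5],"angular":[0,0,0],"fingers":255},{"dp":[-0.8,0,10],"angular":[0,0,0],"fingers":255},{"dp":[-0.8,0,14],"angular":[0,0,0],"fingers":255},{"dp":[-0.8,0,16],"angular":[0,0,0],"fingers":255},{"dp":[-0.8,0,17],"angular":[0,0,0],"fingers":255},{"dp":[-0.8,0,17],"angular":[0,0,0],"fingers":255}]'
python3 - <<'E'
from h import *
for n in ('wrist','side'):
    p=P(n); im,d=vision.grab_frame(n); np.savez(f'{n}9.npz',im=im,d=d,**p)
    c=im if n=='wrist' else cv2.resize(im[200:400,270:470],None,fx=3,fy=3,interpolation=2)
    cv2.imwrite(f'pics/{n}9.png',c)
E
python3 go.py 517.8 -137.5 29 -0.163
```

```text
clock: 14.48
eef_pos: [516.9, -137.6, 29.1]
tcp_rot: [-3.142, 0.001, -0.163]
contact_force: [-0.9, -0.4, -1.8]
opening: 0.577
clock 14.58 eef [ 517.3 -137.7   29.2] [-3.142  0.    -0.163] op 0.570 F [ 0.5 -0.5 -2.8]
dp [ 0.5 -0.3  0.2] angz -0.0 |xy| 1
```

View pics/wrist9.png

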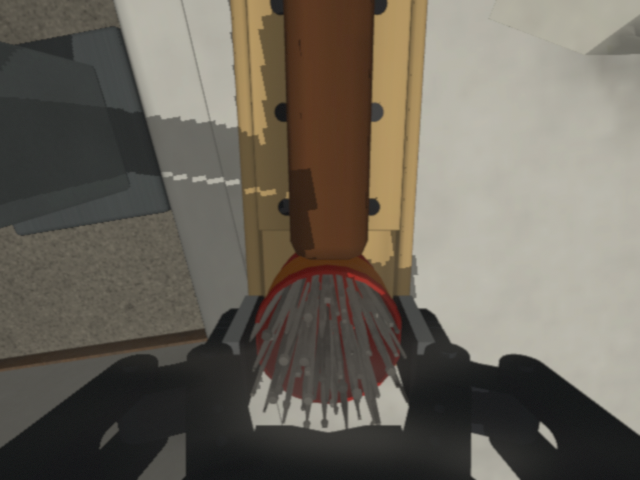

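View pics/side9.png

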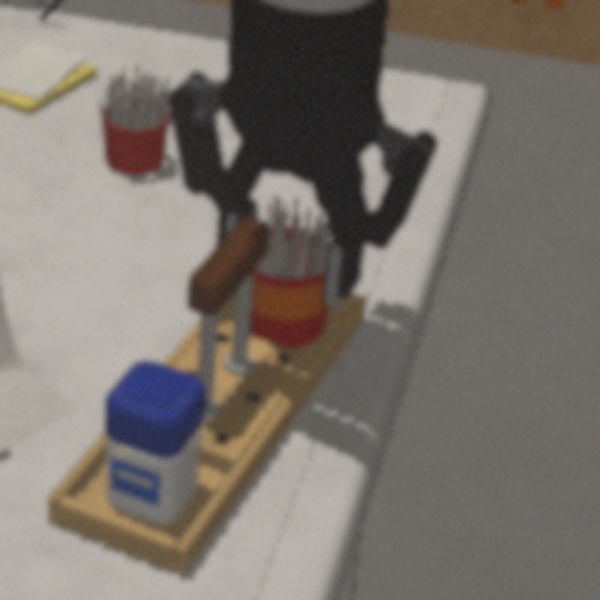

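```bash
python3 -m inch '[{"dp":[0.3,0,1],"angular":[0,0,0],"fingers":255},{"dp":[0.3,0,1.5],"angular":[0,0,0],"fingers":255},{"dp":[0.3,0,1.5],"angular":[0,0,0],"fingers":255},{"dp":[0.3,0,1.5],"angular":[0,0,0],"fingers":255}]';python3 go.py 517.8 -137.5 29 -0.163
```

```text
clock: 14.92
eef_pos: [517.4, -137.7, 28.9]
tcp_rot: [3.142, 0.0, -0.163]
contact_force: [-6.5, 1.2, 16.0]
opening: 0.574
clock 14.92 eef [ 517.4 -137.7   28.9] [ 3.142  0.    -0.163] op 0.574 F [-6.5  1.2 16. ]
dp [ 0.4 -0.3 -0.1] angz 0.0 |xy| 0
```

```bash
python3 -m inch '[{"dp":[0,0,-1],"angular":[0,0,0],"fingers":255},{"dp":[0,0,-1],"angular":[0,0,0],"fingers":255},{"dp":[0,0,-1],"angular":[0,0,0],"fingers":100},{"dp":[0,0,-1],"angular":[0,0,0],"fingers":80},{"dp":[0,0,-1],"angular":[0,0,0],"fingers":40},{"dp":[0,0,-1],"angular":[0,0,0],"fingers":20},{"dp":[0,0,-1],"angular":[0,0,0],"fingers":20},{"dp":[0,0,-1],"angular":[0,0,0],"fingers":20}]'
python3 -m inch '[{"dp":[0,0,-15],"angular":[0,0,0],"fingers":10},{"dp":[0,0,-45],"angular":[0,0,0],"fingers":0},{"dp":[0,0,-80],"angular":[0,0,0],"fingers":0},{"dp":[0,0,-115],"angular":[0,0,0],"fingers":0},{"dp":[0,0,-140],"angular":[0,0,0],"fingers":0},{"dp":[0,0,-150],"angular":[0,0,0],"fingers":0},{"dp":[0,0,-150],"angular":[0,0,0],"fingers":0}]'
python3 - <<'E'
from h import *
for n in ('wrist','side','top'):
    p=P(n); im,d=vision.grab_frame(n); np.savez(f'{n}10.npz',im=im,d=d,**p)
    c=im if n!='side' else cv2.resize(im[200:400,270:470],None,fx=3,fy=3,interpolation=2)
    cv2.imwrite(f'pics/{n}10.png',c)
E
python3 cad.py wrist10.npz side10.npz top10.npz
python3 go.py 529.8 -62 160 -0.163
```

```text
clock: 15.58
eef_pos: [517.6, -137.7, 28.7]
tcp_rot: [-3.142, -0.0, -0.163]
contact_force: [0.8, -1.0, -0.1]
opening: 0.919
clock: 16.17
eef_pos: [519.1, -138.2, 181.3]
tcp_rot: [3.141, -0.005, -0.163]
contact_force: [0.5, 0.7, -0.3]
opening: 0.998
wrist10.npz 11098 rim ((527.4293823242188, -76.16844940185547), (188.59280395507812, 70.24452209472656), 80.7640609741211) [-34.94249454  34.16865272] [-106.23684738   79.0716078 ] z 15.419562903671363
bar 3408 97.10001410150167 ((529.6494750976562, -61.075416564941406), (63.48635482788086, 15.910431861877441), 81.04669952392578)
side10.npz 2185 rim ((526.77392578125, -61.71482849121094), (224.21861267089844, 70.50936889648438), 80.55231475830078) [-38.05180023  30.86731331] [-106.74012951  111.6128263 ] z 17.09634859432149
bar 340 98.7661133210776 ((526.7330322265625, -60.11698532104492), (64.30751037597656, 15.767958641052246), 80.72574615478516)
clock 16.32 eef [ 516.6 -137.5  177.3] [-3.141e+00  2.000e-03 -1.630e-01] op 1.005 F [-0.8  0.4 -1. ]
dp [  0.8 -76.7  17.3] angz -0.0 |xy| 77Traceback (most recent call last):
  File "cad.py", 
[... 291 characters left out ...]
                                                           ~~~~~~~~~~~~~^^^^^^^^^^^^^
    return _quantile_unchecked(
        a, q, axis, out, overwrite_input, method, keepdims, weights)
    return _ureduce(a,
                    func=_quantile_ureduce_func,
    ...<5 lines>...
                    overwrite_input=overwrite_input,
                    method=method)
    r = func(a, **kwargs)
    result = _quantile(arr,
                       quantiles=q,
    ...<2 lines>...
                       out=out,
                       weights=wgt)
    slices_having_nans = np.isnan(arr[-1, ...])
                                  ~~~^^^^^^^^^
IndexError: index -1 is out of bounds for axis 0 with size 0
```

View pics/wrist10.png

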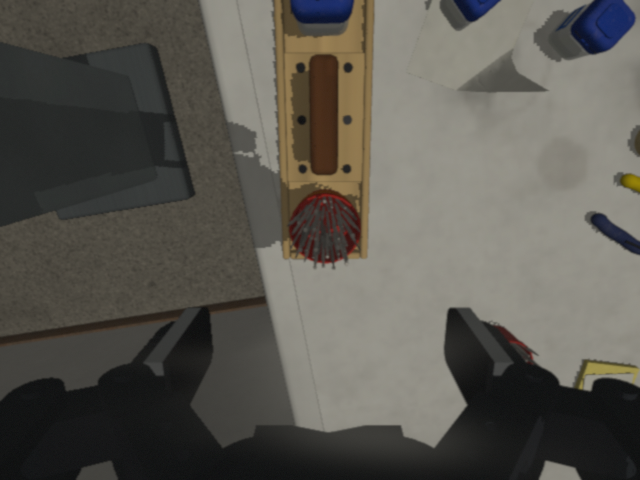

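View pics/side10.png

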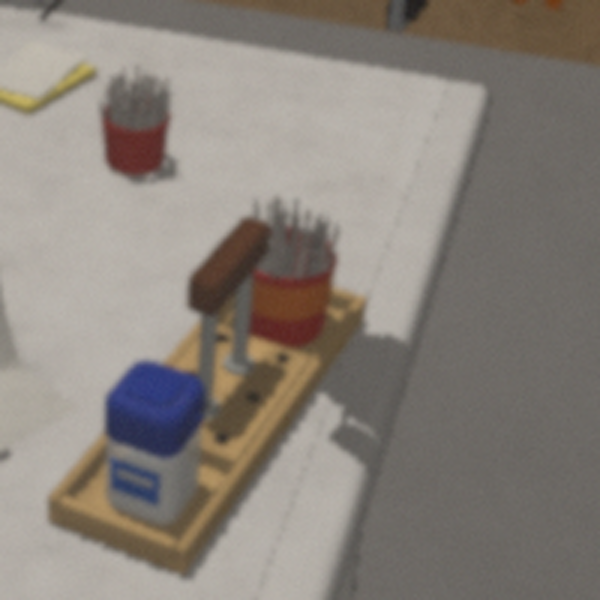

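Both items stand upright in the bays: jar at wrist (323,5), pot at wrist (325,228), where the caddy's end wall shows behind it. The small pot hasn't moved. Now over to the grip bar.

```bash
python3 -m inch '[{"dp":[0,-15,0],"angular":[0,0,0],"fingers":0},{"dp":[1,-40,0],"angular":[0,0,0],"fingers":0},{"dp":[1,-62,0],"angular":[0,0,0],"fingers":0},{"dp":[1,-76,0],"angular":[0,0,0],"fingers":0},{"dp":[1,-76.5,20],"angular":[0,0,0],"fingers":0},{"dp":[1,-76.5,30],"angular":[0,0,0],"fingers":0},{"dp":[1,-76.5,30],"angular":[0,0,0],"fingers":0},{"dp":[1,-76.5,30],"angular":[0,0,0],"fingers":0}]';python3 go.py 530.2 -62 68 -0.163
python3 - <<'E'
from h import *
n='wrist'
p=P(n); im,d=vision.grab_frame(n); np.savez(f'{n}11.npz',im=im,d=d,**p)
cv2.imwrite(f'pics/{n}11.png',im)
E
python3 cad.py wrist11.npz
```

```text
clock: 16.98
eef_pos: [529.6, -62.6, 147.1]
tcp_rot: [3.141, 0.004, -0.163]
contact_force: [0.1, 0.7, 0.6]
opening: 0.997
clock 16.98 eef [529.6 -62.6 147.1] [ 3.141  0.004 -0.163] op 0.997 F [0.1 0.7 0.6]
dp [ 0.5 -0.7 79.1] angz -0.0 |xy| 1
wrist11.npz 13549 rim ((529.880859375, -61.055870056152344), (219.5755615234375, 70.26920318603516), 80.74542236328125) [-34.96418854  34.13087991] [-103.69916737  111.28031396] z 15.398032910195507
bar 3430 97.09320598700847 ((529.805908203125, -60.58547592163086), (63.10401916503906, 15.960794448852539), 80.65156555175781)
```

View pics/wrist11.png

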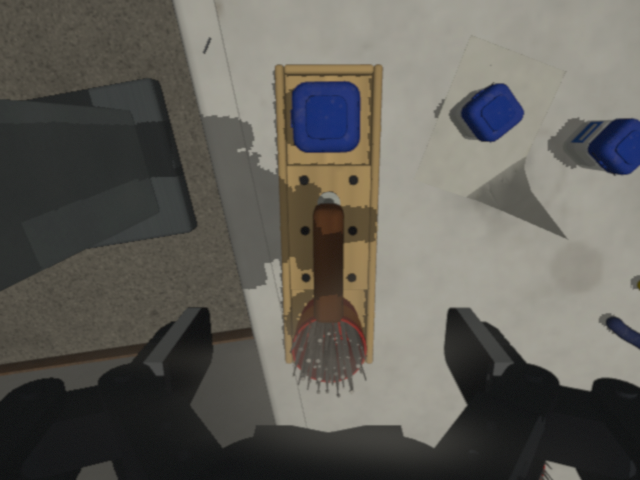

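```bash
python3 -m inch '[{"dp":[0.3,-1,20],"angular":[0,0,0],"fingers":0},{"dp":[0.3,-1,45],"angular":[0,0,0],"fingers":0},{"dp":[0.3,-1,62],"angular":[0,0,0],"fingers":0},{"dp":[0.3,-1,74],"angular":[0,0,0],"fingers":0},{"dp":[0.3,-1,79],"angular":[0,0,0],"fingers":0},{"dp":[0.3,-1,79],"angular":[0,0,0],"fingers":0},{"dp":[0.3,-1,79],"angular":[0,0,0],"fingers":0}]';python3 go.py 530 -61.5 68 -0.163
python3 -m inch '[{"dp":[0,0,0],"angular":[0,0,0],"fingers":100},{"dp":[0,0,0],"angular":[0,0,0],"fingers":170},{"dp":[0,0,0],"angular":[0,0,0],"fingers":170},{"dp":[0,0,0],"angular":[0,0,0],"fingers":170},{"dp":[0,0,0],"angular":[0,0,0],"fingers":170},{"dp":[0,0,0],"angular":[0,0,0],"fingers":170},{"dp":[0,0,0],"angular":[0,0,0],"fingers":170},{"dp":[0,0,0],"angular":[0,0,0],"fingers":170}]' 40
python3 -m inch '[{"dp":[0,0,0],"angular":[0,0,0],"fingers":255},{"dp":[0,0,0],"angular":[0,0,0],"fingers":255},{"dp":[0,0,0],"angular":[0,0,0],"fingers":255},{"dp":[0,0,0],"angular":[0,0,0],"fingers":255},{"dp":[0,0,0],"angular":[0,0,0],"fingers":255},{"dp":[0,0,0],"angular":[0,0,0],"fingers":255},{"dp":[0,0,0],"angular":[0,0,0],"fingers":255},{"dp":[0,0,0],"angular":[0,0,0],"fingers":255}]' 80
python3 go.py 530 -61.5 68 -0.163
```

```text
clock: 17.62
eef_pos: [531.8, -61.8, 70.4]
tcp_rot: [3.142, -0.001, -0.163]
contact_force: [-0.0, -0.9, 0.5]
opening: 1.002
clock 17.62 eef [531.8 -61.8  70.4] [ 3.142e+00 -1.000e-03 -1.630e-01] op 1.002 F [-0.  -0.9  0.5]
dp [-1.9 -0.   2.4] angz -0.0 |xy| 2
clock: 18.28
eef_pos: [531.4, -61.5, 69.8]
tcp_rot: [3.142, 0.0, -0.163]
contact_force: [-1.0, -0.2, -0.3]
opening: 0.329
clock: 18.95
eef_pos: [530.6, -61.3, 69.7]
tcp_rot: [3.142, 0.002, -0.163]
contact_force: [-4.1, 0.5, 4.9]
opening: 0.173
clock 18.95 eef [530.6 -61.3  69.7] [ 3.142e+00  2.000e-03 -1.630e-01] op 0.173 F [-4.1  0.5  4.9]
dp [-0.6  0.3  1.7] angz 0.0 |xy| 1
```

```bash
python3 -m inch '[{"dp":[0,0,-1],"angular":[0,0,0],"fingers":255},{"dp":[0,0,-3],"angular":[0,0,0],"fingers":255},{"dp":[0,0,-6],"angular":[0,0,0],"fingers":255},{"dp":[0,0,-10],"angular":[0,0,0],"fingers":255},{"dp":[0,0,-14],"angular":[0,0,0],"fingers":255},{"dp":[0,0,-18],"angular":[0,0,0],"fingers":255},{"dp":[0,0,-21],"angular":[0,0,0],"fingers":255},{"dp":[0,0,-23],"angular":[0,0,0],"fingers":255},{"dp":[0,0,-24],"angular":[0,0,0],"fingers":255},{"dp":[0,0,-24],"angular":[0,0,0],"fingers":255}]' 100
python3 - <<'E'
from h import *
n='side'
p=P(n); im,d=vision.grab_frame(n); np.savez(f'{n}12.npz',im=im,d=d,**p)
cv2.imwrite(f'pics/{n}12.png',cv2.resize(im[180:420,260:480],None,fx=2.5,fy=2.5,interpolation=2))
s=monitor.sense();print(s['contact_force'],s['wrist_torque'])
E
python3 go.py 530 -61.5 190 -0.163
```

```text
clock: 19.78
eef_pos: [531.5, -61.5, 94.1]
tcp_rot: [-3.142, -0.0, -0.163]
contact_force: [-0.1, 0.3, -7.9]
opening: 0.169
[ 0.16860829 -0.29081153 -7.62104662] [ 0.04385126  0.0445877  -0.0298152 ]
clock 19.83 eef [531.4 -61.5  93.9] [ 3.142 -0.    -0.163] op 0.173 F [ 0.2 -0.3 -7.6]
dp [ -1.4   0.2 -96.1] angz 0.0 |xy| 1
```

View pics/side12.png

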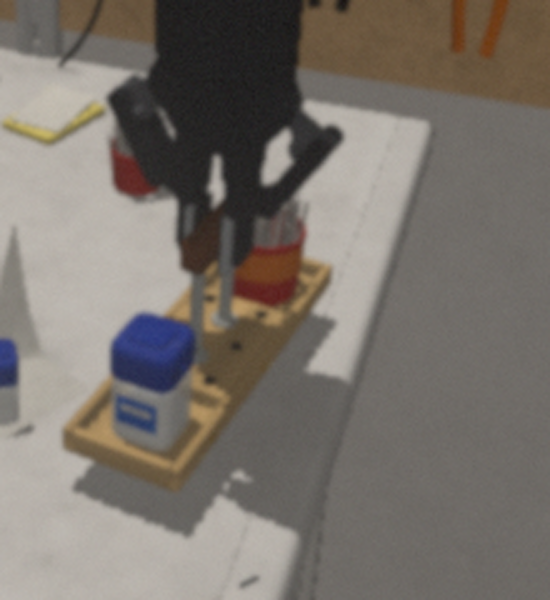

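The caddy is off the desk, level, with both items standing in it. Continuing to 120 mm.

```bash
python3 -m inch '[{"dp":[0,0,-3],"angular":[0,0,0],"fingers":255},{"dp":[0,0,-9],"angular":[0,0,0],"fingers":255},{"dp":[0,0,-18],"angular":[0,0,0],"fingers":255},{"dp":[0,0,-29],"angular":[0,0,0],"fingers":255},{"dp":[0,0,-41],"angular":[0,0,0],"fingers":255},{"dp":[0,0,-53],"angular":[0,0,0],"fingers":255},{"dp":[0,0,-65],"angular":[0,0,0],"fingers":255},{"dp":[0,0,-76],"angular":[0,0,0],"fingers":255},{"dp":[0,0,-85],"angular":[0,0,0],"fingers":255},{"dp":[0,0,-92],"angular":[0,0,0],"fingers":255},{"dp":[0,0,-95],"angular":[0,0,0],"fingers":255},{"dp":[0,0,-96],"angular":[0,0,0],"fingers":255}]'
python3 -m inch '[{"dp":[0,0,0],"angular":[0,0,0],"fingers":255},{"dp":[0,0,0],"angular":[0,0,0],"fingers":255},{"dp":[0,0,0],"angular":[0,0,0],"fingers":255},{"dp":[0,0,0],"angular":[0,0,0],"fingers":255},{"dp":[0,0,0],"angular":[0,0,0],"fingers":255},{"dp":[0,0,0],"angular":[0,0,0],"fingers":255}]'
python3 - <<'E'
from h import *
for n in('side','top'):
    p=P(n); im,d=vision.grab_frame(n); np.savez(f'{n}13.npz',im=im,d=d,**p); cv2.imwrite(f'pics/{n}13.png',im)
    if n=='side':
        W=cloud(p,d);s=W.reshape(-1,3)
        th=-.163;ex=np.array([np.cos(th),np.sin(th)]);ey=np.array([-np.sin(th),np.cos(th)])
        q=s[:,:2]-[530,-61.5];u=q@ex;v=q@ey
        for lo,hi in((-110,-100),(100,110),(60,90),(-90,-60)):
            k=(abs(u)<33)&(v>lo)&(v<hi)&(s[:,2]>100)&(s[:,2]<200);print(lo,k.sum(),np.percentile(s[k][:,2],[2,50,98]).round(1))
        k=(abs(v)<40)&(abs(u)<34)&(s[:,2]>125)&(s[:,2]<146);a=np.c_[u[k],v[k],np.ones(k.sum())]
        print('block plane slopes',np.linalg.lstsq(a,s[k][:,2],rcond=None)[0],np.median(s[k][:,2]))
        k=(np.hypot(s[:,0]-650,s[:,1]+282)<40)&(s[:,2]>10)
        print('small',np.percentile(s[k],[1,99],axis=0).round())
s=monitor.sense();print(s['contact_force'],s['wrist_torque'],abs(s['qvel']).max())
E
python3 go.py 530 -61.5 190 -0.163
```

```text
clock: 20.83
eef_pos: [531.6, -61.5, 190.4]
tcp_rot: [-3.142, -0.001, -0.163]
contact_force: [-0.5, 0.6, -8.0]
opening: 0.165
clock: 21.33
eef_pos: [531.3, -61.5, 189.5]
tcp_rot: [3.142, 0.001, -0.163]
contact_force: [0.4, -1.2, -7.6]
opening: 0.167
-110 76 [127.  134.4 171. ]
100 534 [122.4 132.4 138.2]
60 1035 [126.6 164.9 191.9]
-90 642 [127.1 169.1 193.5]
block plane slopes [1.87268317e-02 3.96457317e-03 1.38196651e+02] 137.63704151498342
small [[ 626. -301.   15.]
 [ 667. -259.   59.]]
[-0.56704501  0.43813545 -7.66383433] [ 0.04153483  0.00281328 -0.00358862] 0.0017245882035141983
clock 21.43 eef [531.3 -61.5 189.6] [ 3.142  0.    -0.163] op 0.172 F [-0.6  0.4 -7.7]
dp [-1.3  0.2 -0.4] angz 0.0 |xy| 1
```

View pics/side13.png

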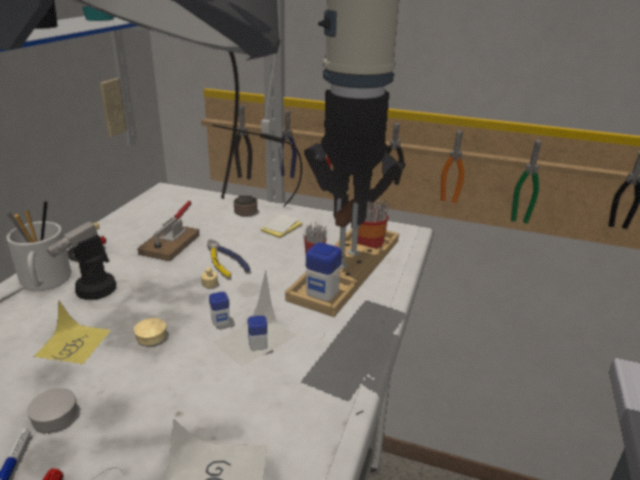

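View pics/top13.png

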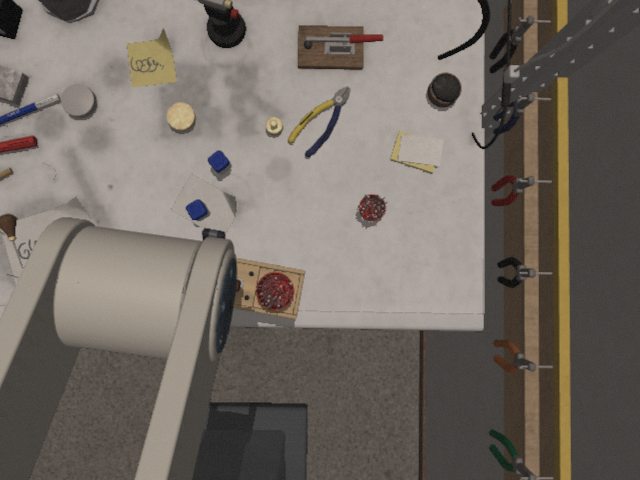

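Side view: the loaded caddy hangs level, with the jar at (322,272) and the pot at (372,225). Top view: the small pot at (371,208) hasn't moved. Block top at about 138 mm minus its 16 mm puts the underside at about 120 mm. Joints are still, so I'm handing in.

```bash
python3 -c "
from rig import sign_off
print(sign_off())"
```

```text
the job is handed in; nothing more can be done
None
```

The caddy is loaded and I handed the job in at about 21.4 s, with the arm holding it by the grip bar about 12 cm above the desk. No verdict was reported.

- **Loading:** The large salt jar stands in the +y (left) bay and the orange-banded punch pot in the -y (right) bay. I let go of both, and they stood upright before the lift.
- **Last checks:**
  - The underside is at about 120–122 mm: the arm rose 119.9 mm, and the side camera puts it at about 122 mm.
  - The block top slopes about 1° across the caddy and 0.2° along it, within the depth noise.
  - The joints are still.
  - The wrist carries 7.7 N, which fits the caddy plus both items.
  - The small red pot is where it was.
- **Disagreements:**
  - The jar's sides measured about 37 mm, not 46 x 45 mm; those figures fit its diagonal. It was still clearly the largest of the three and the right height (64 mm).
  - The cameras disagreed by 1–3 mm. I used the wrist view for the placing.
- **Force while placing:** Setting the pot down pressed it onto the bay floor with about 16 N before I eased off.

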